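Tighten the manifold plug with the T-wrench off the rail

ROBOT

A 6-joint arm with a two-finger parallel gripper is mounted at the origin on the work surface. World frame = base frame: x ahead of the robot, y to its left, z up, the work surface at z = 0. Lengths are in mm, angles in rad, forces in N, time in s.
With the tool pointing down it reaches from about 275 to 825 mm from the base axis. Payload 5.2 kg.
Tool frame: the origin (TCP) lies at the very end of the fingers, on their centre line; the grasp point (between the pads) lies 19 mm behind it; x points along the fingers, z is the direction in which the jaws open and shut, and the axes are right-handed (so a half turn about x gives the same grasp; the last joint's range is limited). The gripper opens to 93 mm and grips with 3 to 60 N. Pads are 15 mm wide; open, the fingers measure 128 mm over their backs; the gripper's body (75 mm by 188 mm) begins 65 mm behind the grasp point.
Start: joints at [-1.437, 0.259, 1.535, -0, 1.348, -0.203], TCP at [181.779, -519.097, 218.653] pointing down, gripper open.
Joint ranges: [-3.14, 3.14], [-0.91, 2.08], [0.19, 2.58], [-1.22, 4.36], [0.22, 2.71], [-3.12, 3.12]. Speed limits (rad/s): [2.57, 2.57, 3.14, 3.14, 3.14, 3.14].

INTERFACE

Orientations are given as [roll, pitch, yaw] about the fixed x, y, z axes, in that order (R = Rz(yaw) Ry(pitch) Rx(roll)).
In Python, from rig import bot gives the robot as it stands.
- The arm moves only by the shell command python3 -m pendant 'ROWS' [FORCE]. ROWS is JSON, a list of rows, each an object of numbers: "tx", "ty", "tz": the shift along the tool's x, y, z in mm; "ax", "ay", "az": the turn, a rotation vector about the tool's x, y, z in degrees; "jaw": the finger opening in mm, from 0 to 93. In form: [{"tx": .., "ty": .., "tz": .., "ax": .., "ay": .., "az": .., "jaw": ..}, ...]. A call has exactly 10 rows; each row is the pose to reach, as a shift and turn from the pose measured when the call began, along the tool's axes at that moment; what a row does not reach only later rows make up. A row lasts 1/10 s, in which the tool goes at most 50 mm and 8.59 degrees, less where a joint would pass 70% of its speed; a pose out of reach is approached as far as the arm can. A call with a gripper value outside its range is refused whole. The fingers move at their own pace and stop on an object; FORCE is the grip in N (left out, the last holds). Time passes only in rows, so rows that repeat a pose let the fingers close, or fill a call up. It gives the time, the measured TCP pose, the force and the opening at its end, in the units of the state.
- bot.get_obs(): the state, without advancing time (a new reading comes with each control period).
- bot.capture(name): name is "scene" or "side" or "wrist"; returns the picture (400x640x3 uint8, red, green, blue); there is no depth.
- bot.get_calibration(name): a dict with "mtx" (3x3 intrinsics, pixels), "k1" (the pictures are not rectified: a ray, as slopes to the right and down, at radius r is drawn at 1 + k1 r^2 times it, then the intrinsics apply), "camera_from_world" (4x4, takes a point from world to camera coordinates); the wrist camera has in their place "T_tool_cam" (4x4, takes a point from camera to tool coordinates, whose origin is the TCP and whose axes are the tool frame's). Camera axes: x right, y up, looking along -z (the intrinsics and any distortion apply to the point x, -y, -z); pixel columns grow to the right and rows downward; lengths in mm; the calibration is good to about 2 mm. A picture is of the moment at which its call begins: read the wrist's pose just before it. get_calibration takes no time and is no camera call.
- bot.hand_in(): hands the job in, once; it reports no verdict.
Trained networks look in the newest picture that a camera, given by its name, has taken for a name from the list of things; names that differ only in an ending like _2 or _b are one class to them, and where a whole thing is asked for, a point or a joint stands for the part that bears it (a point fixed in the world has none). Each returns a list of dicts, best first, with "confidence" (0 to 1); they miss things now and then, are a little off and sometimes report something else, mostly with a low value. They report only what shows in the picture. A call takes as long as a camera call. They do not tell look-alikes from the thing itself.
- bot.recognise(name, camera): "point" ([row, column] in pixels, amid what is visible of it).
- bot.masks_of(name, camera): "mask" (400x640 bool, what is visible of it) and "point" ([row, column] in pixels, amid what is visible of it).
- bot.landmark_of(name, camera): "point" ([row, column] in pixels: a listed point, or the origin of a listed thing).
The state is a dict: "clock": time; "joint_pos": joint angles; "dq": joint speeds; "tau": joint torques, N m; "tool_pos": TCP position; "tool_rot": TCP orientation; "wrist_force": force on the tool from outside, world axes, zero at the start; "moment": the same for the moment, N m; "opening": opening from 0.0 (shut) to 1.0 (fully open).
Only numpy, scipy, OpenCV 4.12 (cv2) and the standard library are available. Lean on these libraries where they do the work, as an engineer would, in place of code of your own. Each camera call takes 0.05 s, during which the arm holds its last target.

TASK

The big hexagon plug on top of the manifold is only hand-tight: take the T-handle socket wrench that fits it (the one with the bigger socket) up and off its hook, put the socket fully down over the plug and turn it clockwise until the plug comes up hard against its stop. Then lift the wrench off and hang it back on the same hook, crossbar across both prongs. Leave the other wrench, and the fittings and other things lying about, where they are.

Things in the scene. Friction and masses are not known exactly. Their poses are not given: they have to be found in the camera images.
- big_wrench_hub (a point): Bigger T-handle socket wrench, plain steel, hanging upright. Point: centre of its square hub, the place to grip: 24 mm (x, flat faces square to x) by 26 mm (y) by 24 mm tall, in the middle of a round crossbar 12 mm thick, 150 mm long along y. A 15 mm shank goes down from the hub to the socket; hub centre 165 mm above the socket's open end. 0.45 to 0.66 kg.
- big_wrench: The bigger wrench; origin at the centre of its socket's open lower end, z up along the shank, axes as its hub. Socket 47 mm outside, hexagonal inside: 34.5 mm across flats, 22 mm deep, corners at 0, 60, 120.. degrees from x.
- small_wrench_hub (a point): Hub centre of the smaller T-handle wrench on the other hook: same handle and length, but its socket is only 31 mm outside and does not fit the big plug. Bystander.
- rail: Fixed tool rail on two posts, 400 mm long along its y, 265 mm tall; origin on the bench under its middle. On its -x side (towards the robot) are two double-prong hooks, at y = +85 and -85 mm: each two level 7 mm rods 80 mm apart, 250 mm above the bench, reaching from 15 to 118 mm in front of the origin, tips turned up 15 mm. Crossbar lies across both rods, hub between.
- hook_left (a point): Left hook (y = +85 mm): where the hub centre of a wrench is when it hangs well: midway between the rods, 85 mm in front of the rail's origin, 259.5 mm above the bench. Axes as the rail: x along the rods, y along a hanging crossbar.
- hook_right (a point): Right hook (y = -85 mm): the same point on that hook. Either hook may hold either wrench.
- manifold: Fixed aluminium manifold block, 95 (x) by 165 (y) by 60 mm on a 12 mm plate of 150 by 210 mm; its top 72 mm above the bench; origin on the bench under its middle. On top: the big plug, and over 60 mm from the big plug's axis a small 19 mm plug and a capped elbow 52 mm tall, both fixed, and the loose small adapter.
- plug_hex (a point): Big hexagon plug upright on the manifold, at x = -8, y = +40 mm from its middle: collar 47 mm wide, 4 mm thick, then a hexagon 32 mm across flats, 17 mm tall, chamfered on top. Point: on its axis at the foot of the hexagon, 76 mm above the bench, where the socket's end comes when fully down; turns with the plug, hexagon corners at 0, 60, 120.. degrees from x.
- plug (a joint): Turn of the big plug, rad: grows clockwise seen from above; starts between 0.25 and 0.75; 1.2 = tight, a hard stop. It turns in place (rise or fall too small to matter), stays where left, needs about 0.25 N m. The socket has about 0.15 rad of play on the hexagon each way.
- adapter_mid (a point): small straight adapter, 30 mm hex, 52 mm tall, plastic cap, standing loose on top of the manifold; its mid height. Bystander.
- elbow_mid (a point): loose capped elbow fitting, 26 mm body, 58 mm tall, on the bench; point 15 mm above the bench. Bystander.
- tall_mid (a point): loose straight adapter, 41 mm hex, 66 mm tall, clear cap, standing on the bench; its mid height. Bystander.
- spanner: open-ended spanner 200 mm long lying flat on the bench along its x; origin at the middle of its underside. Bystander.
- sealant_mid (a point): white squeeze bottle, 44 mm across, 110 mm tall, black cap, standing on the bench; its mid height. Bystander.
- cap_mid (a point): loose plastic thread cap, 46 mm across, 24 mm tall, on the bench; its mid height. Bystander.
- nut_mid (a point): flat hexagon locknut, 46 mm, 12 mm thick, lying on the bench; its middle. Bystander.
Mind the look-alikes: they are no part of the job. Leave any orange, purple or red look-alike of the big_wrench alone.

How it is judged:
By the outcome, as a careful person would: the job done as asked, in the order asked, and still so for the second after the job is handed in, with the robot touching nothing.
It also fails if it takes over 61 s, if anything falls off the work surface, if the arm or the gripper's body presses on something with over 40 N, if the wrist force passes 120 N, or if a joint passes its speed limit or range.

## Working session

There is one attempt and no reset: what is moved stays moved. The work goes in short steps, Python scripts to look and compute and a shell command to move; the robot and the scene stay as the last step left them, time stands still between calls to the robot, and variables do not carry over. Pictures are saved under pics/ and viewed, and the job is handed in when it is done.

```bash
ls -la; mkdir -p pics; python3 - <<'E'
from rig import bot
import cv2
print(bot.get_obs())
for n in ["scene","side","wrist"]:
    im=bot.capture(n); cv2.imwrite(f"pics/{n}0.png",im[:,:,::-1]); print(n,bot.get_calibration(n))
E
```

```text
total 12
drwxr-xr-x  3 agent agent 4096 Dec  7 14:19 .
drwxr-xr-x 23 root  root  4096 Dec  7 14:19 ..
drwxr-xr-x  2 agent agent 4096 Dec  7 14:19 pics
{'clock': 0.0, 'joint_pos': array([-1.43681136e+00,  2.59299596e-01,  1.53609329e+00, -5.26461582e-05,
        1.34800009e+00, -2.02842188e-01]), 'dq': array([-7.99988300e-05,  5.36528662e-04,  1.63873790e-03,  2.63497913e-04,
       -6.59651322e-04,  2.43081763e-03]), 'tau': array([ 3.55392394e-04, -4.37306178e+01, -2.83997601e+01,  7.20415078e-02,
        4.15592256e-02, -1.55052876e-04]), 'tool_pos': array([ 181.67774223, -518.53551073,  217.83698109]), 'tool_rot': array([2.96725096, 1.56899527, 1.73329347]), 'wrist_force': array([-0.05878205, -0.41956811,  0.11996275]), 'moment': array([0.03557284, 0.0092779 , 0.02118977]), 'opening': 0.9989245859426455}
scene {'mtx': array([[519.34133074,   0.        , 314.76136061],
       [  0.        , 519.34133074, 195.52591009],
       [  0.        ,   0.        ,   1.        ]]), 'k1': -0.09933808275508685, 'camera_from_world': array([[-3.40007314e-01,  9.40414399e-01,  3.97305046e-03,
     
[... 689 characters left out ...]
,  6.97039697e-01,  6.86264728e-01,
        -1.10904030e+03],
       [ 0.00000000e+00,  0.00000000e+00,  0.00000000e+00,
         1.00000000e+00]])}
wrist {'mtx': array([[317.29029298,   0.        , 318.74561659],
       [  0.        , 317.29029298, 203.45757784],
       [  0.        ,   0.        ,   1.        ]]), 'k1': -0.0358827952624271, 'T_tool_cam': array([[ 3.17238904e-04,  2.52961596e-01, -9.67476269e-01,
        -1.65691492e+02],
       [-1.72789766e-04,  9.67476317e-01,  2.52961552e-01,
         7.05944216e+01],
       [ 9.99999935e-01,  8.69207530e-05,  3.50630302e-04,
        -9.50626449e-01],
       [ 0.00000000e+00,  0.00000000e+00,  0.00000000e+00,
         1.00000000e+00]])}
```

View pics/scene0.png

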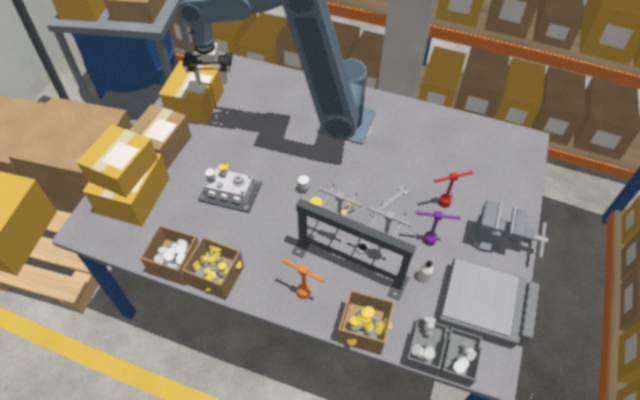

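View pics/side0.png

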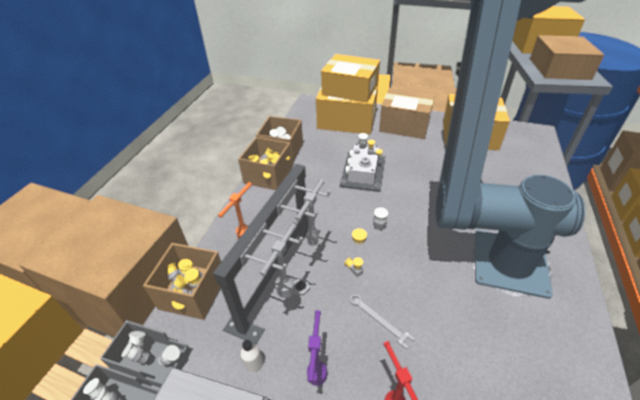

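View pics/wrist0.png

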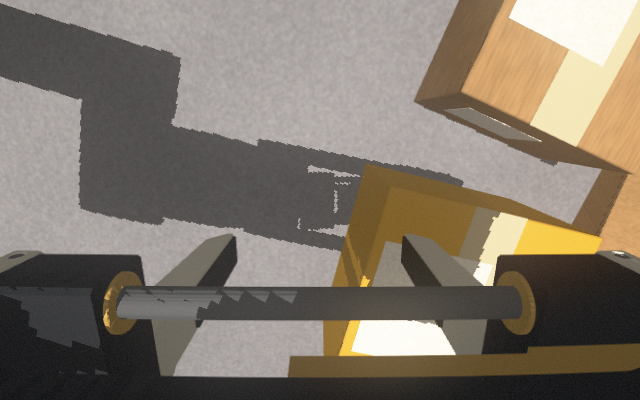

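```bash
cat > h.py <<'E'
import numpy as np, cv2
from scipy.optimize import least_squares
from scipy.spatial.transform import Rotation as R
from rig import bot
def toolT(o=None):
    o=o or bot.get_obs(); T=np.eye(4); T[:3,:3]=R.from_euler('xyz',o['tool_rot']).as_matrix(); T[:3,3]=o['tool_pos']; return T
def cfw(n,T=None):
    c=bot.get_calibration(n)
    if n!='wrist': return c['camera_from_world']
    return np.linalg.inv((toolT() if T is None else T)@c['T_tool_cam'])
def proj(n,P,M=None):
    c=bot.get_calibration(n); M=cfw(n) if M is None else M
    P=np.atleast_2d(P); q=P@M[:3,:3].T+M[:3,3]
    s=np.c_[q[:,0]/-q[:,2],-q[:,1]/-q[:,2]]; r2=(s**2).sum(1,keepdims=True); s=s*(1+c['k1']*r2)
    k=c['mtx']; return np.c_[s[:,1]*k[1,1]+k[1,2], s[:,0]*k[0,0]+k[0,2]]  # row,col
def ray(n,rc,M=None):
    c=bot.get_calibration(n); M=cfw(n) if M is None else M
    k=c['mtx']; d=np.array([(rc[1]-k[0,2])/k[0,0],(rc[0]-k[1,2])/k[1,1]]); s=d.copy()
    for _ in range(20): s=d/(1+c['k1']*(s@s))
    v=M[:3,:3].T@np.array([s[0],-s[1],-1]); o=-M[:3,:3].T@M[:3,3]; return o,v/np.linalg.norm(v)
def tri(obs):  # [(n,rc,M)]
    A=np.zeros((3,3));b=np.zeros(3);L=[]
    for n,rc,M in obs:
        o,v=ray(n,rc,M);Q=np.eye(3)-np.outer(v,v);A+=Q;b+=Q@o;L.append((o,Q))
    p=np.linalg.solve(A,b); return p,[round(float(np.linalg.norm(Q@(p-o))),1) for o,Q in L]
def onz(n,rc,z,M=None):
    o,v=ray(n,rc,M); return o+v*(z-o[2])/v[2]
E
cat > a.py <<'E'
from h import *
np.set_printoptions(precision=1,suppress=True)
for n in ["scene","side"]:
    bot.capture(n)
    for t in ["big_wrench_hub","big_wrench","small_wrench_hub","rail","hook_left","hook_right","manifold","plug_hex","adapter_mid","sealant_mid","spanner"]:
        print(n,t,[(np.array(d['point']),round(d['confidence'],2)) for d in bot.landmark_of(t,n)[:5]])
E
python3 a.py
```

```text
scene big_wrench_hub [(array([174.3, 451.6]), 0.77), (array([214.6, 438.1]), 0.74), (array([213.5, 389.3]), 0.71), (array([271.1, 303.1]), 0.59)]
scene big_wrench [(array([203.5, 441.6]), 0.86), (array([239.5, 428.3]), 0.77), (array([242.7, 383.9]), 0.72), (array([214.8, 391.8]), 0.72), (array([295.3, 301.9]), 0.69)]
scene small_wrench_hub [(array([198.1, 343.2]), 0.77)]
scene rail [(array([267.5, 348.8]), 0.66)]
scene hook_left [(array([246.2, 361.4]), 0.39), (array([195.4, 343.2]), 0.38)]
scene hook_right [(array([196.1, 339.7]), 0.57)]
scene manifold [(array([191.7, 231. ]), 0.75)]
scene plug_hex [(array([181.1, 235.3]), 0.68), (array([270.4, 426.4]), 0.33)]
scene adapter_mid [(array([178.2, 214.1]), 0.48)]
scene sealant_mid [(array([272.1, 425.2]), 0.45)]
scene spanner [(array([202. , 392.5]), 0.55)]
side big_wrench_hub [(array([379.9, 402.1]), 0.86), (array([198.4, 237.1]), 0.76), (array([247.3, 280.6]), 0.71), (array([344.5, 315.6]), 0.69)]
side big_wrench [(array([236.1, 247.1]), 0.81), (array([287.7, 284.2]), 0.68), (array([374.3, 313.2]), 0.65), (array([172.8, 362.7]), 0.22)]
side small_wrench_hub [(array([196.8, 309.4]), 0.75)]
side rail [(array([272.7, 279. ]), 0.91)]
side hook_left [(array([248. , 280.7]), 0.59)]
side hook_right [(array([197.8, 314.4]), 0.79)]
side manifold [(array([174.7, 365.1]), 0.93)]
side plug_hex [(array([160. , 365.1]), 0.66), (array([273.8, 278. ]), 0.31)]
side adapter_mid [(array([140.7, 363.9]), 0.42)]
side sealant_mid [(array([355. , 250.7]), 0.71), (array([270.9, 354.3]), 0.6), (array([218.6, 381.1]), 0.53), (array([287.1, 283. ]), 0.2)]
side spanner []
```

```bash
python3 - <<'E'
from h import *
np.set_printoptions(precision=1,suppress=True)
S,D=cfw('scene'),cfw('side')
def t(a,b): print(tri([('scene',a,S),('side',b,D)]))
t((213.5,389.3),(247.3,280.6)) # big hub
t((242.7,383.9),(287.7,284.2)) # big socket
t((198.1,343.2),(196.8,309.4)) # small hub
t((267.5,348.8),(272.7,279))
t((191.7,231),(174.7,365.1))
t((181.1,235.3),(160,365.1))
im=bot.capture('side');im2=bot.capture('scene')
a=cv2.resize(im[150:350,200:360],None,fx=3,fy=3,interpolation=2)
b=cv2.resize(im2[160:300,280:440],None,fx=2.5,fy=2.5,interpolation=2)
cv2.imwrite('pics/c1.png',a[:,:,::-1]);cv2.imwrite('pics/c2.png',b[:,:,::-1])
E
```

```text
(array([582.3, 316.3, 263.2]), [1.8, 1.8])
(array([590.5, 318.5, 100.9]), [0.2, 0.2])
(array([571.4, 155.2, 266.6]), [5.5, 5.5])
(array([660.3, 217.2,  -6.8]), [7.2, 7.2])
(array([ 502. , -312.5,  -15. ]), [2.0, 2.0])
(array([ 503.8, -282.8,   74.3]), [1.8, 1.8])
```

View pics/c1.png

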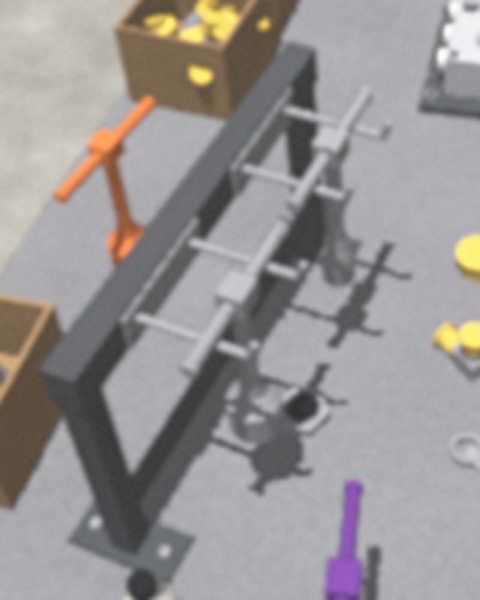

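View pics/c2.png

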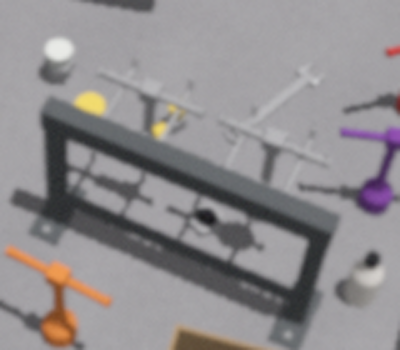

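```bash
cat >> h.py <<'E'
def goal(pos,yawz):  # tool down, jaw axis (tool z) at world yaw yawz
    T=np.eye(4); z=np.array([np.cos(yawz),np.sin(yawz),0]); x=np.array([0,0,-1.]); T[:3,:3]=np.c_[x,np.cross(z,x),z]; T[:3,3]=pos; return T
def rel(G,T=None):
    T=toolT() if T is None else T; D=np.linalg.inv(T)@G
    return np.round(D[:3,3],1), np.round(np.degrees(R.from_matrix(D[:3,:3]).as_rotvec()),2)
E
python3 - <<'E'
from h import *
np.set_printoptions(precision=3,suppress=True)
T=toolT();print(T, np.arctan2(T[1,2],T[0,2]))
yz=np.arctan2(T[1,2],T[0,2])
print(rel(goal([504,-283,190],yz)), rel(goal([504,-283,190],yz+.3)))
E
```

```text
[[  -0.       0.944    0.331  181.757]
 [   0.       0.331   -0.944 -519.087]
 [  -1.      -0.      -0.     218.635]
 [   0.       0.       0.       1.   ]] -1.2339493850024108
(array([  28.6,  382.2, -116.3]), array([ 0., -0.,  0.])) (array([  28.6,  382.2, -116.3]), array([-17.19,  -0.  ,   0.  ]))
```

```bash
python3 - <<'E'
from h import *
np.set_printoptions(precision=3,suppress=True)
print(rel(goal([504,-283,180],-.4)))
E
python3 -m pendant '[{"ty":38,"tz":-12,"ax":-4},{"ty":76,"tz":-24,"ax":-9},{"ty":115,"tz":-35,"ax":-14},{"ty":153,"tz":-47,"ax":-19},{"ty":191,"tz":-58,"ax":-24},{"tx":8,"ty":230,"tz":-70,"ax":-29},{"tx":16,"ty":270,"tz":-82,"ax":-34},{"tx":24,"ty":310,"tz":-95,"ax":-39},{"tx":31,"ty":350,"tz":-107,"ax":-44},{"tx":38,"ty":380,"tz":-116,"ax":-48}]'
python3 - <<'E'
from h import *
np.set_printoptions(precision=3,suppress=True)
import time
T=toolT();print(T);im=bot.capture('wrist');cv2.imwrite('pics/w1.png',im[:,:,::-1])
for t in ["plug_hex","manifold","adapter_mid"]:
    print(t,[(np.array(d['point']),round(d['confidence'],2)) for d in bot.landmark_of(t,'wrist')[:3]])
m=bot.masks_of('plug_hex','wrist')
print([(d['confidence'],d['mask'].sum()) for d in m])
np.save('T1.npy',T); np.save('m1.npy',m[0]['mask'])
E
```

```text
(array([  38.6,  382.2, -116.3]), array([-47.78,  -0.  ,   0.  ]))
[[  -0.       0.944    0.331  181.757]
 [   0.       0.331   -0.944 -519.087]
 [  -1.      -0.      -0.     218.635]
 [   0.       0.       0.       1.   ]]
plug_hex []
manifold []
adapter_mid []
[]invalid input
Traceback (most recent call last):
IndexError: list index out of range
```

View pics/w1.png

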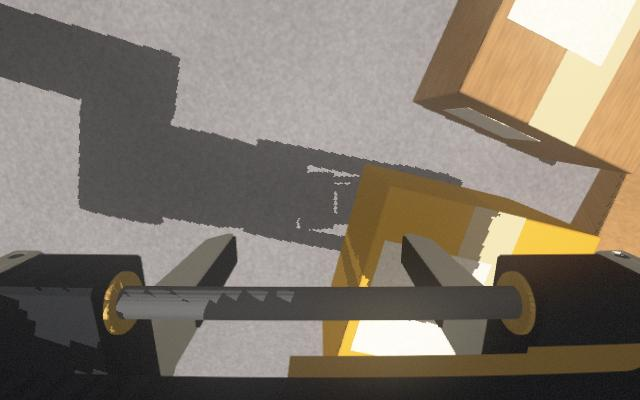

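```bash
cat > w.py <<'E'
import sys
from h import *
np.set_printoptions(precision=3,suppress=True)
T=toolT();im=bot.capture('wrist');n=sys.argv[1];cv2.imwrite(f'pics/{n}.png',im[:,:,::-1]);np.save(f'T{n}.npy',T)
print(T[:3],bot.get_obs()['clock'])
for t in sys.argv[2:]:
    print(t,[(np.array(d['point']),round(d['confidence'],2)) for d in bot.landmark_of(t,'wrist')[:4]])
E
python3 -m pendant '[{"tx":0,"ty":38,"tz":-12,"ax":-4,"ay":0,"az":0,"jaw":93},{"tx":0,"ty":76,"tz":-24,"ax":-9,"ay":0,"az":0,"jaw":93},{"tx":0,"ty":115,"tz":-35,"ax":-14,"ay":0,"az":0,"jaw":93},{"tx":0,"ty":153,"tz":-47,"ax":-19,"ay":0,"az":0,"jaw":93},{"tx":0,"ty":191,"tz":-58,"ax":-24,"ay":0,"az":0,"jaw":93},{"tx":8,"ty":230,"tz":-70,"ax":-29,"ay":0,"az":0,"jaw":93},{"tx":16,"ty":270,"tz":-82,"ax":-34,"ay":0,"az":0,"jaw":93},{"tx":24,"ty":310,"tz":-95,"ax":-39,"ay":0,"az":0,"jaw":93},{"tx":31,"ty":350,"tz":-107,"ax":-44,"ay":0,"az":0,"jaw":93},{"tx":38,"ty":380,"tz":-116,"ax":-48,"ay":0,"az":0,"jaw":93}]'
python3 w.py w1 plug_hex manifold adapter_mid
```

```text
clock: 2.7
tool_pos: [503.9, -282.2, 180.4]
tool_rot: [0.626, 1.57, 0.234]
wrist_force: [-0.3, -0.3, 0.4]
opening: 0.997
[[   0.001    0.382    0.924  503.879]
 [   0.       0.924   -0.382 -282.246]
 [  -1.       0.       0.     180.404]] 2.75
plug_hex [(array([194.2, 313. ]), 0.87)]
manifold [(array([206.3, 333.5]), 0.86), (array([283.2, 384.3]), 0.51)]
adapter_mid [(array([282.8, 385.1]), 0.69), (array([206.1, 334.5]), 0.21)]
```

View pics/w1.png

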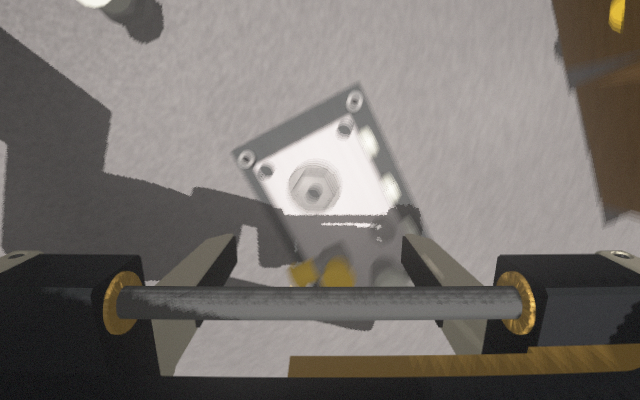

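```bash
python3 - <<'E'
import cv2
im=cv2.imread('pics/w1.png')[150:225,275:355]
cv2.imwrite('pics/w1c.png',cv2.resize(im,None,fx=7,fy=7,interpolation=2))
E
```

```text
(no output)
```

View pics/w1c.png

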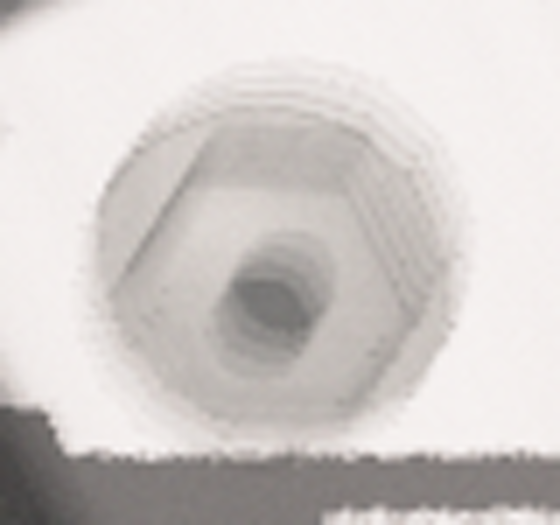

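```bash
cat > fit.py <<'E'
from h import *
np.set_printoptions(precision=3,suppress=True)
T=np.load('Tw1.npy');M=cfw('wrist',T)
pts=np.array([(118,290),(190,180),(345,190),(410,310),(340,410),(200,405)],float)
rc=np.c_[150+pts[:,1]/7-.5+.07,275+pts[:,0]/7-.5+.07]
W=np.array([onz('wrist',p,92,M) for p in rc]);print(W)
def f(p):
    a=p[2]-np.arange(6)*np.pi/3
    return (np.c_[p[0]+p[3]*np.cos(a),p[1]+p[3]*np.sin(a)]-W[:,:2]).ravel()
a0=np.arctan2(*(W[0,:2]-W[:,:2].mean(0))[::-1])
s=least_squares(f,[*W[:,:2].mean(0),a0,17]);print(s.x,s.cost,'yaw mod60 deg',np.degrees(s.x[2])%60)
x,y,yaw,r=s.x
im=cv2.imread('pics/w1.png');k=7
c=cv2.resize(im[150:225,275:355],None,fx=k,fy=k,interpolation=2)
def poly(r,z,col,n=6):
    a=yaw+np.arange(n)*2*np.pi/n
    q=proj('wrist',np.c_[x+r*np.cos(a),y+r*np.sin(a),0*a+z],M)
    q=np.c_[(q[:,1]-275+.5)*k,(q[:,0]-150+.5)*k].astype(int);cv2.polylines(c,[q],True,col,1)
poly(r,92,(0,0,255));poly(32/3**.5,90,(255,0,0));poly(32/3**.5,76,(0,255,0));poly(23.5,76,(0,200,255),40)
cv2.imwrite('pics/w1f.png',c)
# manifold plate yaw via top mask? plate corners
E
python3 fit.py
```

```text
[[ 488.914 -259.547   92.   ]
 [ 501.835 -250.809   92.   ]
 [ 517.953 -258.736   92.   ]
 [ 519.616 -274.83    92.   ]
 [ 507.417 -282.958   92.   ]
 [ 492.299 -276.048   92.   ]]
[ 504.672 -267.155    2.719   16.292] 3.9146662528393135 yaw mod60 deg 35.7902854361744
```

View pics/w1f.png

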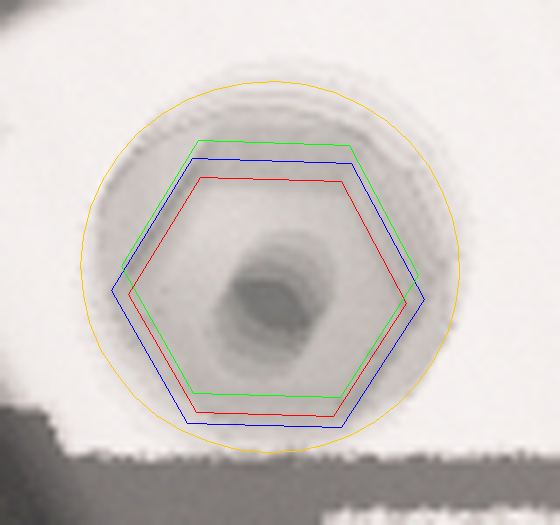

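```bash
python3 - <<'E'
from h import *
print(rel(goal([515,-273.5,165],1.0)))
E
python3 -m pendant '[{"tx":2,"ty":1,"tz":1,"ax":-8,"ay":0,"az":0,"jaw":93},{"tx":4,"ty":2,"tz":2,"ax":-16,"ay":0,"az":0,"jaw":93},{"tx":6,"ty":4,"tz":3,"ax":-24,"ay":0,"az":0,"jaw":93},{"tx":8,"ty":6,"tz":4,"ax":-32,"ay":0,"az":0,"jaw":93},{"tx":10,"ty":8,"tz":5,"ax":-40,"ay":0,"az":0,"jaw":93},{"tx":12,"ty":9,"tz":6,"ax":-48,"ay":0,"az":0,"jaw":93},{"tx":14,"ty":10,"tz":7,"ax":-56,"ay":0,"az":0,"jaw":93},{"tx":15,"ty":11,"tz":7,"ax":-64,"ay":0,"az":0,"jaw":93},{"tx":15,"ty":12,"tz":7,"ax":-72,"ay":0,"az":0,"jaw":93},{"tx":15,"ty":12,"tz":7,"ax":-80,"ay":0,"az":0,"jaw":93}]'
python3 w.py w2 plug_hex manifold adapter_mid
python3 - <<'E'
import cv2
im=cv2.imread('pics/w2.png')[150:240,275:365]
cv2.imwrite('pics/w2c.png',cv2.resize(im,None,fx=6,fy=6,interpolation=2))
E
```

```text
(array([15.3, 14.2,  7.9]), array([-7.994e+01, -5.000e-02, -2.000e-02]))
clock: 3.9
tool_pos: [512.2, -276.6, 165.8]
tool_rot: [2.795, 1.57, -2.484]
wrist_force: [0.6, 0.3, 0.1]
opening: 0.999
[[  -0.001   -0.844    0.537  512.227]
 [  -0.001    0.537    0.844 -276.606]
 [  -1.       0.      -0.001  165.822]] 3.95
plug_hex [(array([193. , 318.2]), 0.96)]
manifold [(array([205.7, 294.9]), 0.6)]
adapter_mid [(array([287.6, 236.2]), 0.7)]
```

View pics/w2.png

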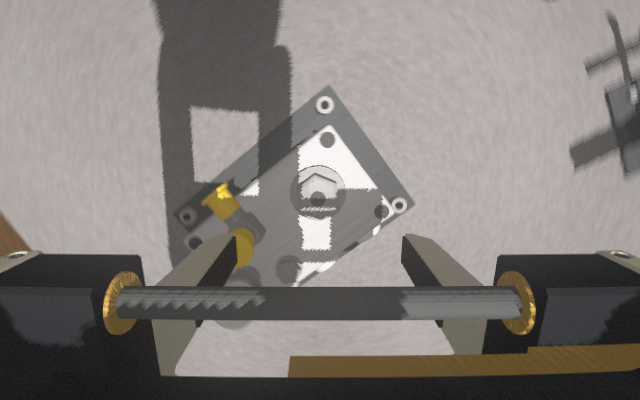

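View pics/w2c.png

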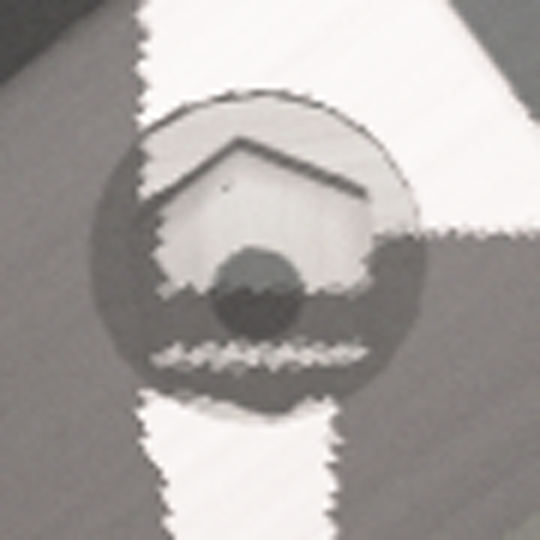

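```bash
python3 - <<'E'
from h import *
np.set_printoptions(precision=1,suppress=True)
o=[]
for n,(r,c) in (('w1',(150+251/7-.5,275+282/7-.5)),('w2',(150+255/6-.5,275+258/6-.5))):
    M=cfw('wrist',np.load(f'T{n}.npy'));o.append(('wrist',(r,c),M));print(onz('wrist',(r,c),76,M))
print(tri(o))
M=o[0][2];print('lm',onz('wrist',(194.2,313),76,M),onz('wrist',(193,318.2),76,o[1][2]))
# plate corners z=12 (w1: three corners; w2: )
M=o[0][2]; q=[onz('wrist',p,12,M) for p in ((152,233),(83,359))];d=q[1]-q[0];print(q,np.linalg.norm(d),np.degrees(np.arctan2(d[1],d[0])))
M=o[1][2]; q=[onz('wrist',p,12,M) for p in ((213,175),(86,330),(204,414))];d=q[1]-q[0];e=q[2]-q[1];print(q,np.linalg.norm(d),np.degrees(np.arctan2(d[1],d[0])),np.linalg.norm(e),np.degrees(np.arctan2(e[1],e[0])))
# hex edges in view 2: top z 93 inner edges; directions
for z in (93,):
  P=[onz('wrist',(150+b/6-.5,275+a/6-.5),z,M) for a,b in ((152,203),(238,140),(368,193))]
  for i in (0,1): d=P[i+1]-P[i];print('edge',np.degrees(np.arctan2(d[1],d[0]))%60,np.linalg.norm(d))
E
```

```text
[ 507.9 -266.7   76. ]
[ 501.1 -269.4   76. ]
(array([ 505.8, -272. ,   50. ]), [0.6, 0.6])
lm [ 503.5 -273.4   76. ] [ 502.1 -269.4   76. ]
[array([ 436.8, -212.6,   12. ]), array([ 582.9, -199.2,   12. ])] 146.72486036685 5.25118439090159
[array([ 451.1, -416.6,   12. ]), array([ 432. , -211.6,   12. ]), array([ 577.7, -199.2,   12. ])] 205.91249089287152 95.30947400754991 146.23353662899677 4.853209920619549
edge 33.89322450642017 13.644534892364538
edge 35.1531505154634 17.85508216610064
```

```bash
python3 - <<'E'
from h import *
np.set_printoptions(precision=2,suppress=True)
def r(a): return np.array([[np.cos(a),-np.sin(a)],[np.sin(a),np.cos(a)]])
p1=[np.array(x) for x in ((436.8,-212.6),(582.9,-199.2),(507.9,-266.7))]
p2=[np.array(x) for x in ((432,-211.6),(577.7,-199.2),(501.1,-269.4))]
for a,b in zip(p1,p2):
    bb=np.linalg.solve(r(-.392)-r(1.004),a-b);print(bb,a-r(-.392)@bb)
yaw=np.radians(5.1)
c=np.array([436.8,-212.6])-r(-.392)@np.linalg.solve(r(-.392)-r(1.004),p1[0]-p2[0])
c2=p1[1]-r(-.392)@np.linalg.solve(r(-.392)-r(1.004),p1[1]-p2[1])
mid=(c+c2)/2; print('plug by plate', mid+r(yaw)@np.array([-8,-105+40]))
E
```

```text
[1.87 3.33] [ 433.8  -214.96]
[1.22 3.86] [ 580.3 -202.3]
[-0.41  5.68] [ 506.11 -272.1 ]
plug by plate [ 504.86 -274.08]
```

```bash
python3 - <<'E'
from h import *
print(rel(goal([550,20,370],0.4)),rel(goal([550,20,370],0.)))
E
python3 -m pendant '[{"tx":-40,"ty":0,"tz":0,"ax":7,"ay":0,"az":0,"jaw":93},{"tx":-75,"ty":12,"tz":30,"ax":14,"ay":0,"az":0,"jaw":93},{"tx":-105,"ty":28,"tz":60,"ax":21,"ay":0,"az":0,"jaw":93},{"tx":-130,"ty":43,"tz":91,"ax":28,"ay":0,"az":0,"jaw":93},{"tx":-150,"ty":58,"tz":123,"ax":34,"ay":0,"az":0,"jaw":93},{"tx":-165,"ty":73,"tz":155,"ax":40,"ay":0,"az":0,"jaw":93},{"tx":-180,"ty":88,"tz":187,"ax":46,"ay":0,"az":0,"jaw":93},{"tx":-190,"ty":103,"tz":219,"ax":52,"ay":0,"az":0,"jaw":93},{"tx":-200,"ty":115,"tz":247,"ax":56,"ay":0,"az":0,"jaw":93},{"tx":-204,"ty":127,"tz":272,"ax":58,"ay":0,"az":0,"jaw":93}]'
python3 - <<'E'
from h import *
print(bot.get_obs()['joint_pos'],rel(goal([578,300,375],-.07)))
E
```

```text
(array([-204.4,  129.9,  268.7]), array([ 3.411e+01, -5.000e-02, -1.000e-02])) (array([-204.4,  129.9,  268.7]), array([ 5.703e+01, -5.000e-02,  0.000e+00]))
clock: 5.1
tool_pos: [554.5, 22.2, 371.0]
tool_rot: [-0.457, 1.569, -0.48]
wrist_force: [0.5, -0.5, -0.4]
opening: 0.999
[-1.60551097e-01  2.13246939e-01  1.23135916e+00 -5.55071966e-04
  1.69532053e+00 -1.37413330e-01] (array([ -4.2, 278.2,  17.1]), array([2.68, 0.09, 0.04]))
```

```bash
python3 -m pendant '[{"tx":0,"ty":30,"tz":2,"ax":0,"ay":0,"az":0,"jaw":93},{"tx":-1,"ty":62,"tz":4,"ax":1,"ay":0,"az":0,"jaw":93},{"tx":-2,"ty":96,"tz":6,"ax":1,"ay":0,"az":0,"jaw":93},{"tx":-3,"ty":130,"tz":8,"ax":2,"ay":0,"az":0,"jaw":93},{"tx":-4,"ty":164,"tz":10,"ax":2,"ay":0,"az":0,"jaw":93},{"tx":-4,"ty":198,"tz":12,"ax":2,"ay":0,"az":0,"jaw":93},{"tx":-4,"ty":230,"tz":14,"ax":2.7,"ay":0,"az":0,"jaw":93},{"tx":-4,"ty":258,"tz":16,"ax":2.7,"ay":0,"az":0,"jaw":93},{"tx":-4,"ty":274,"tz":17,"ax":2.7,"ay":0,"az":0,"jaw":93},{"tx":-4,"ty":278,"tz":17,"ax":2.7,"ay":0,"az":0,"jaw":93}]'
python3 w.py w3 big_wrench_hub hook_left hook_right small_wrench_hub big_wrench rail
```

```text
clock: 6.1
tool_pos: [577.9, 300.8, 374.4]
tool_rot: [-0.75, 1.569, -0.82]
wrist_force: [-1.1, -0.5, -0.5]
opening: 1.001
[[  0.001   0.071   0.998 577.858]
 [ -0.001   0.998  -0.071 300.805]
 [ -1.     -0.001   0.001 374.37 ]] 6.15
big_wrench_hub [(array([181.7, 329.4]), 0.93), (array([37.4, 37.8]), 0.84), (array([ 39.8, 203.2]), 0.74)]
hook_left []
hook_right []
small_wrench_hub []
big_wrench [(array([ 64.7, 242.7]), 0.85), (array([ 61.8, 123.7]), 0.81), (array([182.9, 331.9]), 0.63), (array([256.2, 453.1]), 0.58)]
rail [(array([204.5, 369.6]), 0.89)]
```

View pics/w3.png

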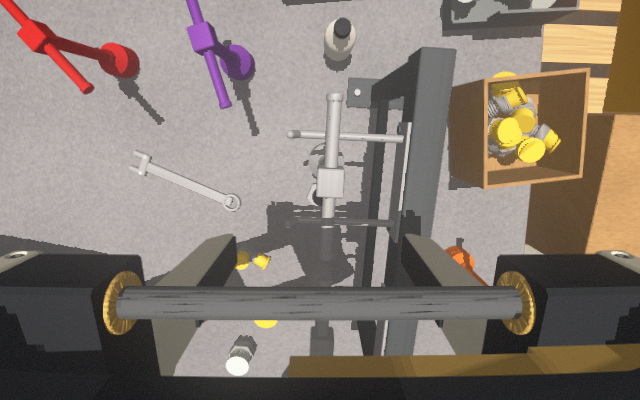

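```bash
python3 - <<'E'
import cv2
im=cv2.imread('pics/w3.png')[80:260,270:450]
cv2.imwrite('pics/w3c.png',cv2.resize(im,None,fx=4,fy=4,interpolation=2)[:600])
E
```

```text
(no output)
```

View pics/w3c.png

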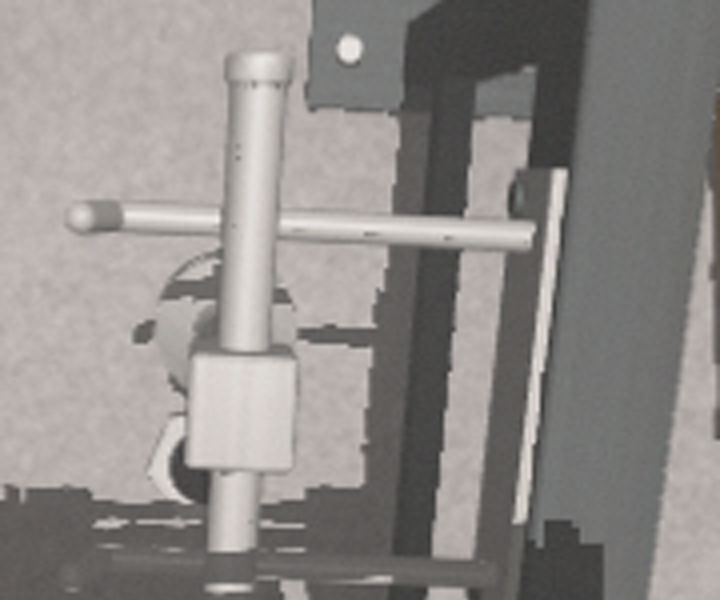

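```bash
python3 - <<'E'
from h import *
np.set_printoptions(precision=1,suppress=True)
M=cfw('wrist',np.load('Tw3.npy'))
def g(a,b,z): return onz('wrist',(80+b/4-.5,270+a/4-.5),z,M)
hub=g(243,408,271.5);e1=g(259,75,265.5);e2=g(232,510,265.5)
d=e1-e2;print('hub',hub,'bar',e1,e2,'barx yaw deg',np.degrees(np.arctan2(d[1],d[0]))-90)
# rods
u1,u2=g(85,217,251),g(528,235,252);l1,l2=g(110,562,252),g(490,573,252)
for a,b in((u1,u2),(l1,l2)):
    dd=b-a;print(a,b,np.degrees(np.arctan2(dd[1],dd[0])))
# rail edge (top front edge) z=265
r1,r2=g(583,60,265),g(540,520,265);dd=r1-r2;print('rail',r1,r2,np.degrees(np.arctan2(dd[1],dd[0]))-90)
print('T',np.load('Tw3.npy')[:3,3])
T=np.load('Tw3.npy');print('hub in tool',np.linalg.inv(T)@np.r_[hub,1])
E
```

```text
hub [589.5 320.3 271.5] bar [597.3 388.7 265.5] [585.8 296.2 265.5] barx yaw deg -7.104258927918053
[557.5 362.1 251. ] [655.9 351.3 252. ] -6.241785970676686
[556.1 281.7 252. ] [646.4 272.5 252. ] -5.818231437773968
rail [664.4 387.2 265. ] [655.  288.8 265. ] -5.49246921124157
T [577.9 300.8 374.4]
hub in tool [102.9  20.4  10.1   1. ]
```

```bash
python3 - <<'E'
from h import *
print(rel(goal([587.3,317,285],-.107)))
E
python3 -m pendant '[{"tx":5,"ty":3,"tz":1,"ax":1,"ay":0,"az":0,"jaw":60},{"tx":15,"ty":6,"tz":3,"ax":2,"ay":0,"az":0,"jaw":60},{"tx":27,"ty":9,"tz":5,"ax":2,"ay":0,"az":0,"jaw":60},{"tx":40,"ty":12,"tz":7,"ax":2,"ay":0,"az":0,"jaw":60},{"tx":55,"ty":15,"tz":8,"ax":2,"ay":0,"az":0,"jaw":60},{"tx":70,"ty":17,"tz":8,"ax":2,"ay":0,"az":0,"jaw":60},{"tx":82,"ty":17,"tz":8,"ax":2,"ay":0,"az":0,"jaw":60},{"tx":88,"ty":17,"tz":8,"ax":2,"ay":0,"az":0,"jaw":60},{"tx":89,"ty":17,"tz":8,"ax":2,"ay":0,"az":0,"jaw":60},{"tx":89,"ty":17,"tz":8,"ax":2,"ay":0,"az":0,"jaw":60}]'
python3 w.py w4 big_wrench_hub
python3 - <<'E'
from h import *
print(rel(goal([587.3,317,240.5],-.107)))
for n in('side','scene'):
    bot.capture(n);print([d['point'] for d in bot.landmark_of('big_wrench_hub',n)])
E
```

```text
(array([90.2, 19.1,  7.6]), array([2.  , 0.12, 0.04]))
clock: 7.45
tool_pos: [587.7, 314.8, 286.4]
tool_rot: [-0.252, 1.568, -0.359]
wrist_force: [0.3, -0.1, 0.7]
opening: 0.644
[[  0.002   0.107   0.994 587.651]
 [ -0.001   0.994  -0.107 314.839]
 [ -1.     -0.001   0.002 286.389]] 7.5
big_wrench_hub [(array([232.7, 319.9]), 0.64), (array([ 39.1, 153.7]), 0.57), (array([207.9, 160.4]), 0.48)]
(array([46.6,  2. , -1. ]), array([-0. ,  0.2,  0. ]))
[[382.0, 403.1], [246.8, 277.9], [197.2, 234.1], [346.9, 315.5]]
[[214.6, 438.2], [176.5, 452.7], [273.6, 303.7], [213.5, 393.0]]
```

View pics/w4.png

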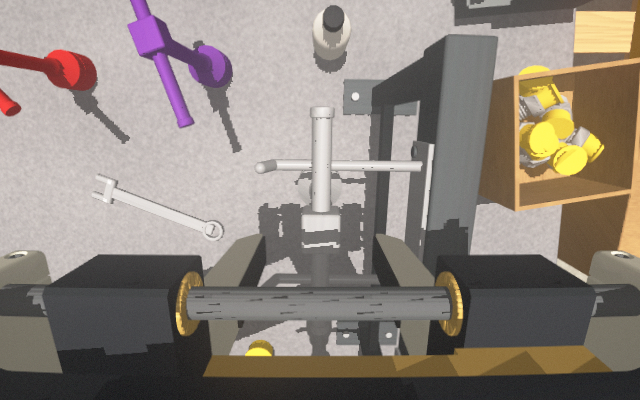

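```bash
python3 - <<'E'
from h import *
np.set_printoptions(precision=1,suppress=True)
T=np.load('Tw4.npy');M=cfw('wrist',T)
p=onz('wrist',(229,321),271.5,M);print(p,np.linalg.inv(T)@np.r_[p,1], proj('wrist',T[:3,3],M), proj('wrist',T[:3,3]-[0,0,15],M))
im=cv2.imread('pics/w4.png')[190:260,270:370]
cv2.imwrite('pics/w4c.png',cv2.resize(im,None,fx=6,fy=6,interpolation=2))
E
```

```text
[590.2 322.6 271.5] [14.9  8.   1.6  1. ] [[251.2 318.2]] [[241.4 318.2]]
```

View pics/w4c.png

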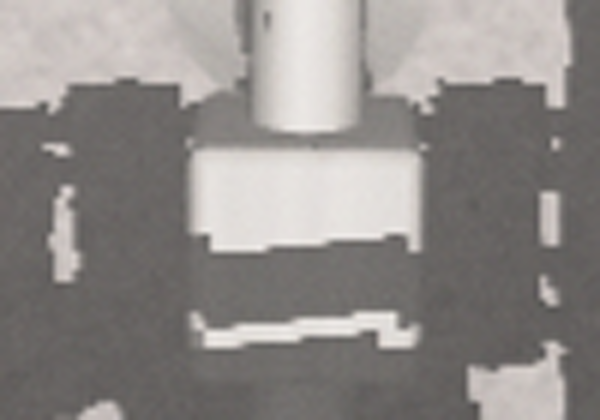

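```bash
python3 -m pendant '[{"tx":5,"ty":2,"tz":0,"ax":0,"ay":0,"az":0,"jaw":60},{"tx":13,"ty":2,"tz":0,"ax":0,"ay":0.2,"az":0,"jaw":60},{"tx":22,"ty":2,"tz":0,"ax":0,"ay":0.2,"az":0,"jaw":60},{"tx":31,"ty":2,"tz":0,"ax":0,"ay":0.2,"az":0,"jaw":60},{"tx":39,"ty":2,"tz":0,"ax":0,"ay":0.2,"az":0,"jaw":60},{"tx":44,"ty":2,"tz":0,"ax":0,"ay":0.2,"az":0,"jaw":60},{"tx":46,"ty":2,"tz":0,"ax":0,"ay":0.2,"az":0,"jaw":60},{"tx":46,"ty":2,"tz":0,"ax":0,"ay":0.2,"az":0,"jaw":60},{"tx":46,"ty":2,"tz":0,"ax":0,"ay":0.2,"az":0,"jaw":40},{"tx":46,"ty":2,"tz":0,"ax":0,"ay":0.2,"az":0,"jaw":30}]' 20
python3 -m pendant '[{"tx":0,"ty":0,"tz":0,"ax":0,"ay":0,"az":0,"jaw":28},{"tx":0,"ty":0,"tz":0,"ax":0,"ay":0,"az":0,"jaw":26},{"tx":0,"ty":0,"tz":0,"ax":0,"ay":0,"az":0,"jaw":24},{"tx":0,"ty":0,"tz":0,"ax":0,"ay":0,"az":0,"jaw":20},{"tx":0,"ty":0,"tz":0,"ax":0,"ay":0,"az":0,"jaw":15},{"tx":0,"ty":0,"tz":0,"ax":0,"ay":0,"az":0,"jaw":15},{"tx":0,"ty":0,"tz":0,"ax":0,"ay":0,"az":0,"jaw":15},{"tx":0,"ty":0,"tz":0,"ax":0,"ay":0,"az":0,"jaw":15},{"tx":0,"ty":0,"tz":0,"ax":0,"ay":0,"az":0,"jaw":15},{"tx":0,"ty":0,"tz":0,"ax":0,"ay":0,"az":0,"jaw":15}]' 50
python3 w.py w5
```

```text
clock: 8.75
tool_pos: [588.3, 316.9, 241.4]
tool_rot: [0.346, 1.57, 0.239]
wrist_force: [-0.7, 0.5, -0.8]
opening: 0.522
clock: 9.75
tool_pos: [588.5, 317.0, 241.5]
tool_rot: [0.328, 1.57, 0.221]
wrist_force: [1.6, 0.0, 1.5]
opening: 0.255
[[  0.001   0.107   0.994 588.501]
 [  0.      0.994  -0.107 316.961]
 [ -1.      0.      0.001 241.541]] 9.8
```

View pics/w5.png

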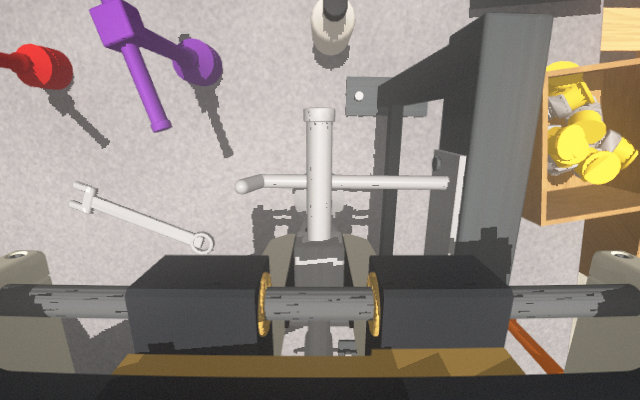

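```bash
python3 -m pendant '[{"tx":-3,"ty":0,"tz":0,"ax":0,"ay":0,"az":0,"jaw":15},{"tx":-10,"ty":0,"tz":0,"ax":0,"ay":0,"az":0,"jaw":15},{"tx":-20,"ty":0,"tz":0,"ax":0,"ay":0,"az":0,"jaw":15},{"tx":-30,"ty":0,"tz":0,"ax":0,"ay":0,"az":0,"jaw":15},{"tx":-39,"ty":0,"tz":0,"ax":0,"ay":0,"az":0,"jaw":15},{"tx":-45,"ty":0,"tz":0,"ax":0,"ay":0,"az":0,"jaw":15},{"tx":-48,"ty":0,"tz":0,"ax":0,"ay":0,"az":0,"jaw":15},{"tx":-50,"ty":0,"tz":0,"ax":0,"ay":0,"az":0,"jaw":15},{"tx":-50,"ty":0,"tz":0,"ax":0,"ay":0,"az":0,"jaw":15},{"tx":-50,"ty":0,"tz":0,"ax":0,"ay":0,"az":0,"jaw":15}]' 50
python3 - <<'E'
from h import *
im=bot.capture('side')[100:350,150:420];cv2.imwrite('pics/s6.png',cv2.resize(im,None,fx=2,fy=2)[:,:,::-1])
o=bot.get_obs();print(o['moment'],o['joint_pos'])
E
```

```text
clock: 10.8
tool_pos: [588.3, 316.9, 291.1]
tool_rot: [-0.174, 1.571, -0.281]
wrist_force: [-0.1, -0.1, -5.4]
opening: 0.255
[-0.06188107 -0.08939546 -0.03522903] [ 3.27515566e-01  4.47414911e-01  1.08926381e+00 -1.24301156e-04
  1.60488737e+00  4.34685763e-01]
```

View pics/s6.png

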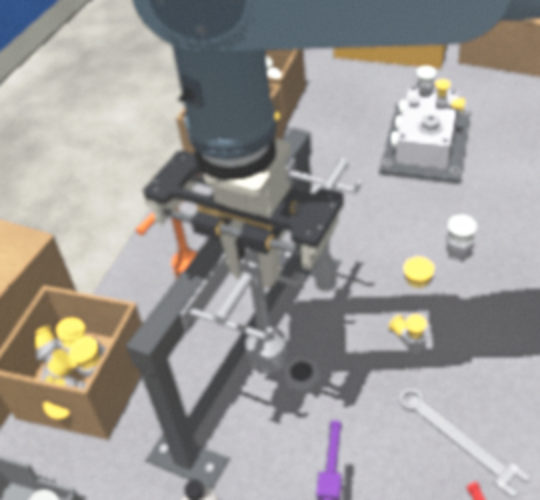

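```bash
python3 -m pendant '[{"tx":0,"ty":0,"tz":-5,"ax":0,"ay":0,"az":0,"jaw":15},{"tx":0,"ty":0,"tz":-18,"ax":0,"ay":0,"az":0,"jaw":15},{"tx":0,"ty":0,"tz":-36,"ax":0,"ay":0,"az":0,"jaw":15},{"tx":0,"ty":0,"tz":-55,"ax":0,"ay":0,"az":0,"jaw":15},{"tx":0,"ty":0,"tz":-75,"ax":0,"ay":0,"az":0,"jaw":15},{"tx":0,"ty":0,"tz":-95,"ax":0,"ay":0,"az":0,"jaw":15},{"tx":0,"ty":0,"tz":-113,"ax":0,"ay":0,"az":0,"jaw":15},{"tx":0,"ty":0,"tz":-128,"ax":0,"ay":0,"az":0,"jaw":15},{"tx":0,"ty":0,"tz":-137,"ax":0,"ay":0,"az":0,"jaw":15},{"tx":0,"ty":0,"tz":-140,"ax":0,"ay":0,"az":0,"jaw":15}]' 50
python3 - <<'E'
from h import *
print(rel(goal([465,50,291],-.27)), bot.get_obs()['joint_pos'])
E
```

```text
clock: 11.85
tool_pos: [448.2, 332.0, 291.3]
tool_rot: [0.338, 1.57, 0.231]
wrist_force: [1.0, 0.2, -4.6]
opening: 0.252
(array([   0.3, -278.7,   46.7]), array([ 9.37,  0.02, -0.01])) [ 4.37698716e-01  2.35157579e-01  1.38996714e+00 -9.06703408e-05
  1.51603547e+00  5.44144817e-01]
```

```bash
python3 -m pendant '[{"tx":0,"ty":-8,"tz":0,"ax":0,"ay":0,"az":0,"jaw":15},{"tx":0,"ty":-28,"tz":2,"ax":1,"ay":0,"az":0,"jaw":15},{"tx":0,"ty":-58,"tz":6,"ax":2,"ay":0,"az":0,"jaw":15},{"tx":0,"ty":-92,"tz":11,"ax":3,"ay":0,"az":0,"jaw":15},{"tx":0,"ty":-128,"tz":17,"ax":4,"ay":0,"az":0,"jaw":15},{"tx":0,"ty":-166,"tz":24,"ax":5,"ay":0,"az":0,"jaw":15},{"tx":0,"ty":-204,"tz":31,"ax":6,"ay":0,"az":0,"jaw":15},{"tx":0,"ty":-242,"tz":38,"ax":7,"ay":0,"az":0,"jaw":15},{"tx":0,"ty":-278,"tz":45,"ax":8,"ay":0,"az":0,"jaw":15},{"tx":0,"ty":-312,"tz":52,"ax":9.5,"ay":0,"az":0,"jaw":15}]' 50
python3 - <<'E'
from h import *
print(rel(goal([504.5,-272,285],-.436)), bot.get_obs()['joint_pos'])
E
```

```text
clock: 12.85
tool_pos: [466.9, 13.6, 291.4]
tool_rot: [-0.31, 1.57, -0.585]
wrist_force: [0.4, -0.2, -5.0]
opening: 0.252
(array([   6.6, -264.7,  113.5]), array([9.26, 0.07, 0.02])) [-2.10078686e-01  6.42304894e-02  1.59300956e+00 -4.46489707e-04
  1.48322089e+00  6.42594995e-02]
```

```bash
python3 -m pendant '[{"tx":0,"ty":-30,"tz":12,"ax":1,"ay":0,"az":0,"jaw":15},{"tx":0,"ty":-62,"tz":26,"ax":2,"ay":0,"az":0,"jaw":15},{"tx":0,"ty":-96,"tz":41,"ax":4,"ay":0,"az":0,"jaw":15},{"tx":0,"ty":-130,"tz":56,"ax":5,"ay":0,"az":0,"jaw":15},{"tx":0,"ty":-164,"tz":71,"ax":6,"ay":0,"az":0,"jaw":15},{"tx":0,"ty":-196,"tz":85,"ax":7,"ay":0,"az":0,"jaw":15},{"tx":0,"ty":-224,"tz":97,"ax":8,"ay":0,"az":0,"jaw":15},{"tx":2,"ty":-248,"tz":107,"ax":9,"ay":0,"az":0,"jaw":15},{"tx":5,"ty":-261,"tz":113,"ax":9.3,"ay":0,"az":0,"jaw":15},{"tx":7,"ty":-265,"tz":114,"ax":9.3,"ay":0,"az":0,"jaw":15}]' 50
python3 -m pendant '[{"tx":5,"ty":0,"tz":0,"ax":0,"ay":0,"az":0,"jaw":15},{"tx":12,"ty":0,"tz":0,"ax":0,"ay":0,"az":0,"jaw":15},{"tx":20,"ty":0,"tz":0,"ax":0,"ay":0,"az":0,"jaw":15},{"tx":27,"ty":0,"tz":0,"ax":0,"ay":0,"az":0,"jaw":15},{"tx":31,"ty":0,"tz":0,"ax":0,"ay":0,"az":0,"jaw":15},{"tx":33,"ty":0,"tz":0,"ax":0,"ay":0,"az":0,"jaw":15},{"tx":33,"ty":0,"tz":0,"ax":0,"ay":0,"az":0,"jaw":15},{"tx":33,"ty":0,"tz":0,"ax":0,"ay":0,"az":0,"jaw":15},{"tx":33,"ty":0,"tz":0,"ax":0,"ay":0,"az":0,"jaw":15},{"tx":33,"ty":0,"tz":0,"ax":0,"ay":0,"az":0,"jaw":15}]' 50
python3 w.py w7 plug_hex big_wrench
python3 - <<'E'
from h import *
im=bot.capture('side')[80:240,270:470];cv2.imwrite('pics/s7.png',cv2.resize(im,None,fx=3.5,fy=3.5,interpolation=2)[:,:,::-1])
im=bot.capture('scene')[120:230,170:310];cv2.imwrite('pics/sc7.png',cv2.resize(im,None,fx=4.5,fy=4.5,interpolation=2)[:,:,::-1])
E
```

```text
clock: 13.85
tool_pos: [504.6, -274.3, 283.7]
tool_rot: [-0.701, 1.57, -1.139]
wrist_force: [-0.0, 0.6, -4.9]
opening: 0.255
clock: 14.85
tool_pos: [504.7, -274.5, 251.0]
tool_rot: [-0.372, 1.57, -0.81]
wrist_force: [-0.0, -0.7, -4.8]
opening: 0.255
[[   0.001    0.425    0.905  504.74 ]
 [  -0.001    0.905   -0.425 -274.502]
 [  -1.      -0.       0.001  251.042]] 14.9
plug_hex [(array([184.1, 317.1]), 0.62)]
big_wrench [(array([190.9, 315.9]), 0.81), (array([251.6, 376. ]), 0.62)]
```

View pics/w7.png

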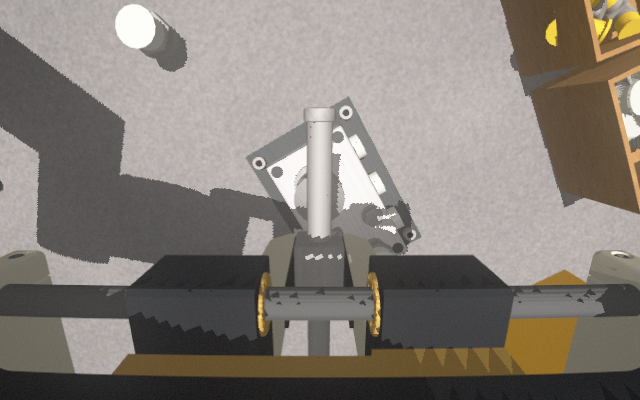

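View pics/s7.png

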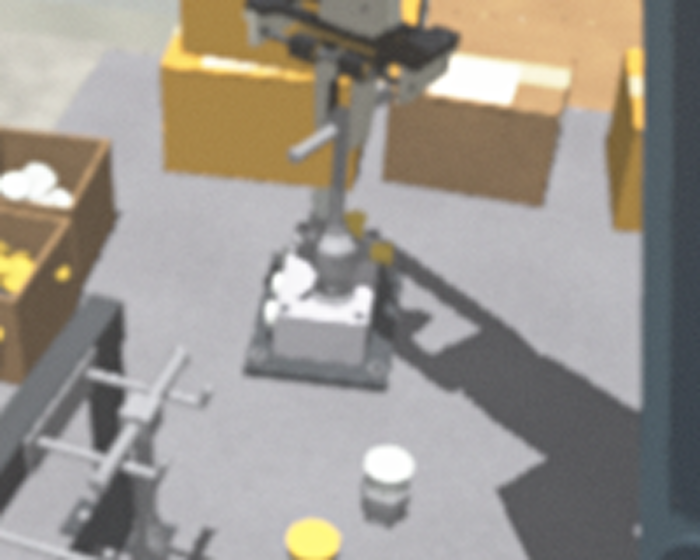

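View pics/sc7.png

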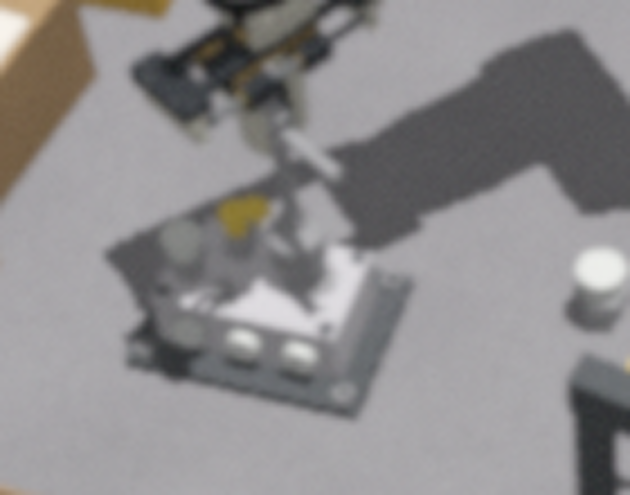

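```bash
python3 - <<'E'
import cv2
im=cv2.imread('pics/w7.png')[135:240,270:400]
cv2.imwrite('pics/w7c.png',cv2.resize(im,None,fx=6,fy=6,interpolation=2)[:600])
E
```

```text
(no output)
```

View pics/w7c.png

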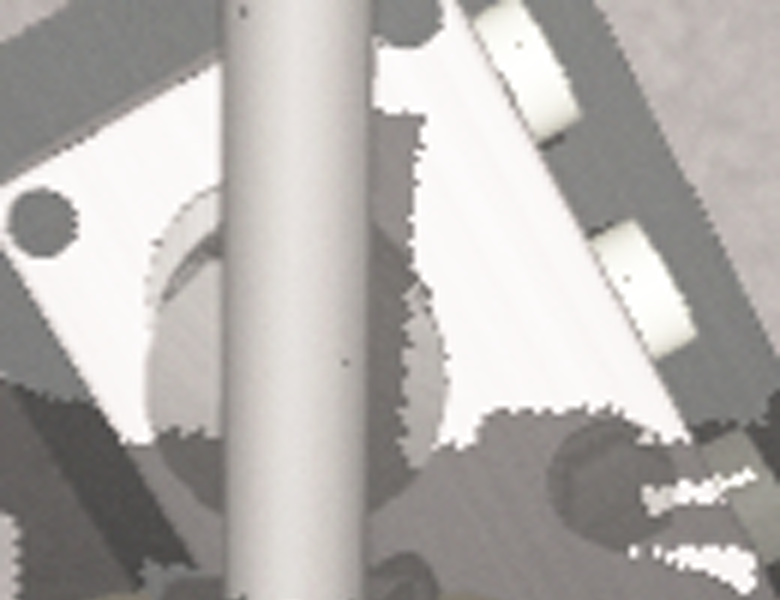

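```bash
cat > ov.py <<'E'
import sys
from h import *
n=sys.argv[1]; x0,y0,w,hh,k=270,135,130,100,6
T=np.load(f'T{n}.npy');M=cfw('wrist',T)
B=np.array([0,float(sys.argv[2]),float(sys.argv[3])]) # bias tool frame
px,py=float(sys.argv[4]),float(sys.argv[5]); hy=float(sys.argv[6])
c=cv2.resize(cv2.imread(f'pics/{n}.png')[y0:y0+hh,x0:x0+w],None,fx=k,fy=k,interpolation=2)
b=T[:3,:3]@B
def circ(P,r,col,N=60):
    a=np.arange(N)*2*np.pi/N
    q=proj('wrist',np.c_[P[0]+r*np.cos(a),P[1]+r*np.sin(a),0*a+P[2]]+b,M)
    cv2.polylines(c,[np.c_[(q[:,1]-x0+.5)*k,(q[:,0]-y0+.5)*k].astype(int)],True,col,1)
circ([px,py,76],23.5,(0,160,0))
s=T[:3,3]+T[:3,:3]@np.array([147,hy,0]);circ(s,23.5,(0,0,255));circ(s+[0,0,26],23.5,(255,0,0))
# plate top corners & top face
yaw=np.radians(5.1);Rm=np.array([[np.cos(yaw),-np.sin(yaw)],[np.sin(yaw),np.cos(yaw)]])
ctr=np.array([px,py])-Rm@[-8,40]
for hx,hY,z in((47.5,82.5,72),(75,105,12)):
    q=np.array([[*(ctr+Rm@[sx*hx,sy*hY]),z] for sx,sy in((1,1),(-1,1),(-1,-1),(1,-1))])+b
    q=proj('wrist',q,M);cv2.polylines(c,[np.c_[(q[:,1]-x0+.5)*k,(q[:,0]-y0+.5)*k].astype(int)],True,(0,160,255),1)
cv2.imwrite(f'pics/ov_{sys.argv[7]}.png',c)
E
python3 ov.py w7 3.6 1.5 504.5 -272 0 a
```

```text
(no output)
```

View pics/ov_a.png

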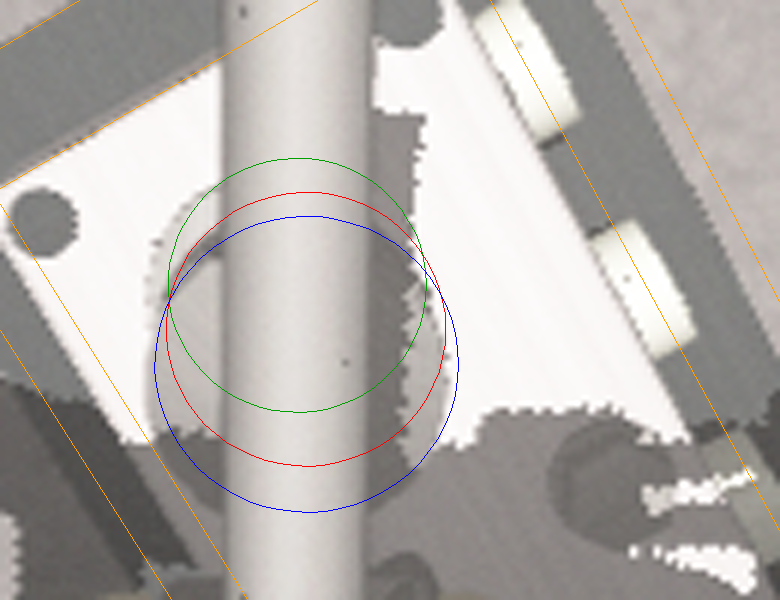

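```bash
python3 ov.py w7 1.6 0 503 -271 0 b
```

```text
(no output)
```

View pics/ov_b.png

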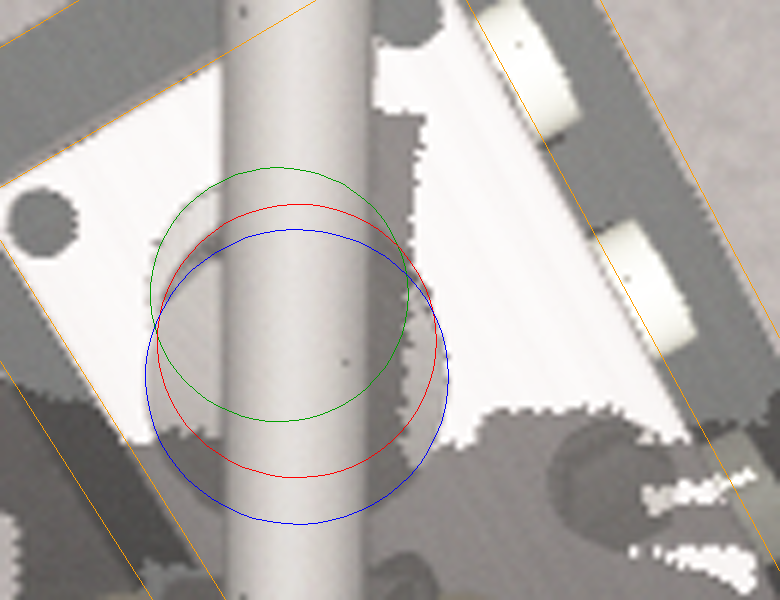

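```bash
sed -i 's/x0,y0,w,hh,k=270,135,130,100,6/x0,y0,w,hh,k=285,155,70,70,8/' ov.py; python3 ov.py w7 0.4 0 503.5 -269.9 0 c
```

```text
(no output)
```

View pics/ov_c.png

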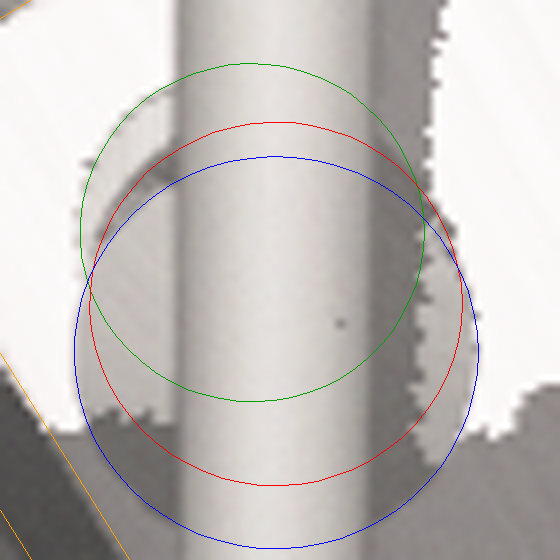

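```bash
python3 -m pendant '[{"tx":1,"ty":1,"tz":-1,"ax":0,"ay":0,"az":0,"jaw":15},{"tx":2,"ty":2,"tz":-2,"ax":0,"ay":0,"az":0,"jaw":15},{"tx":4,"ty":3,"tz":-3,"ax":0,"ay":0,"az":0,"jaw":15},{"tx":5,"ty":4,"tz":-3.3,"ax":0,"ay":0,"az":0,"jaw":15},{"tx":5.5,"ty":4,"tz":-3.3,"ax":0,"ay":0,"az":0,"jaw":15},{"tx":6,"ty":4,"tz":-3.3,"ax":0,"ay":0,"az":0,"jaw":15},{"tx":6,"ty":4,"tz":-3.3,"ax":0,"ay":0,"az":0,"jaw":15},{"tx":6,"ty":4,"tz":-3.3,"ax":0,"ay":0,"az":0,"jaw":15},{"tx":6,"ty":4,"tz":-3.3,"ax":0,"ay":0,"az":0,"jaw":15},{"tx":6,"ty":4,"tz":-3.3,"ax":0,"ay":0,"az":0,"jaw":15}]' 50
python3 w.py w8; python3 ov.py w8 0.4 0 503.2 -269.6 0 d
python3 - <<'E'
from h import *
im=bot.capture('side')[110:190,325:415];cv2.imwrite('pics/s8.png',cv2.resize(im,None,fx=7,fy=7,interpolation=2)[:,:,::-1])
E
```

```text
clock: 16.1
tool_pos: [503.3, -269.4, 244.8]
tool_rot: [-0.536, 1.57, -0.975]
wrist_force: [-0.0, 0.3, -5.1]
opening: 0.249
[[   0.       0.425    0.905  503.334]
 [  -0.       0.905   -0.425 -269.428]
 [  -1.      -0.       0.     244.793]] 16.15
```

View pics/ov_d.png

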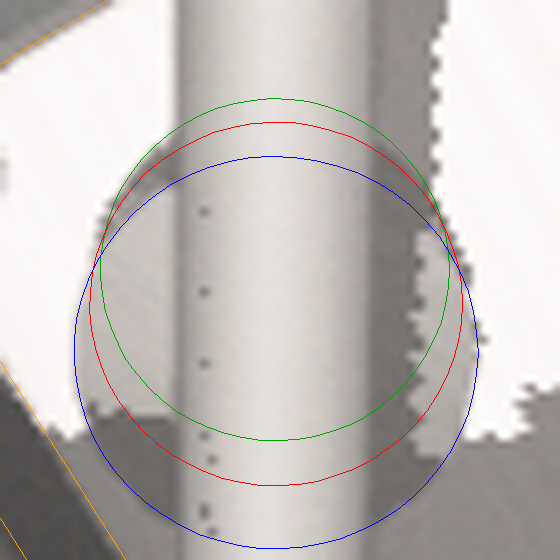

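View pics/s8.png

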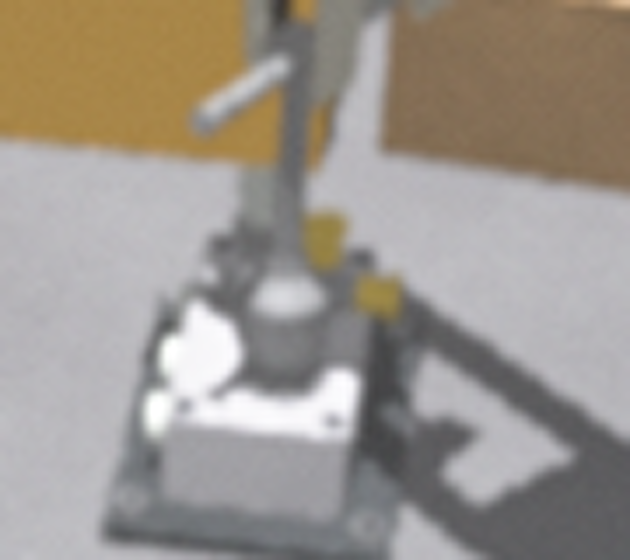

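```bash
python3 -m pendant '[{"tx":1,"ty":0,"tz":0,"ax":0,"ay":0,"az":0,"jaw":15},{"tx":2,"ty":0,"tz":0,"ax":0,"ay":0,"az":0,"jaw":15},{"tx":3,"ty":0,"tz":0,"ax":0,"ay":0,"az":0,"jaw":15},{"tx":4,"ty":0,"tz":0,"ax":0,"ay":0,"az":0,"jaw":15},{"tx":5,"ty":0,"tz":0,"ax":0,"ay":0,"az":0,"jaw":15},{"tx":6,"ty":0,"tz":0,"ax":0,"ay":0,"az":0,"jaw":15},{"tx":7,"ty":0,"tz":0,"ax":0,"ay":0,"az":0,"jaw":15},{"tx":8,"ty":0,"tz":0,"ax":0,"ay":0,"az":0,"jaw":15},{"tx":8,"ty":0,"tz":0,"ax":0,"ay":0,"az":0,"jaw":15},{"tx":8,"ty":0,"tz":0,"ax":0,"ay":0,"az":0,"jaw":15}]' 50
python3 -c "
from h import *
o=bot.get_obs();print(o['wrist_force'],o['moment'])"
```

```text
clock: 17.2
tool_pos: [503.3, -269.4, 236.9]
tool_rot: [-0.515, 1.57, -0.954]
wrist_force: [0.2, 0.5, -5.2]
opening: 0.257
[ 0.15723279  0.45632167 -5.19088878] [-0.05936216 -0.01495873 -0.00050761]
```

```bash
python3 -m pendant '[{"tx":1,"ty":0,"tz":0,"ax":0,"ay":0,"az":0,"jaw":15},{"tx":2,"ty":0,"tz":0,"ax":0,"ay":0,"az":0,"jaw":15},{"tx":3,"ty":0,"tz":0,"ax":0,"ay":0,"az":0,"jaw":15},{"tx":4,"ty":0,"tz":0,"ax":0,"ay":0,"az":0,"jaw":15},{"tx":5,"ty":0,"tz":0,"ax":0,"ay":0,"az":0,"jaw":15},{"tx":6,"ty":0,"tz":0,"ax":0,"ay":0,"az":0,"jaw":15},{"tx":7,"ty":0,"tz":0,"ax":0,"ay":0,"az":0,"jaw":15},{"tx":8,"ty":0,"tz":0,"ax":0,"ay":0,"az":0,"jaw":15},{"tx":8,"ty":0,"tz":0,"ax":0,"ay":0,"az":0,"jaw":15},{"tx":8,"ty":0,"tz":0,"ax":0,"ay":0,"az":0,"jaw":15}]' 50
python3 -c "
from h import *
o=bot.get_obs();print(o['wrist_force'],o['moment'],o['opening'])"
```

```text
clock: 18.2
tool_pos: [503.2, -269.8, 228.2]
tool_rot: [-1.233, 1.57, -1.672]
wrist_force: [0.1, -1.3, -4.2]
opening: 0.257
[ 0.12522779 -1.28668031 -4.20135363] [-0.49598329  0.06293215  0.02657932] 0.2571292806524677
```

```bash
python3 -m pendant '[{"tx":1,"ty":-0.3,"tz":0,"ax":0,"ay":0,"az":0,"jaw":15},{"tx":2,"ty":-0.5,"tz":0,"ax":0,"ay":0,"az":0,"jaw":15},{"tx":3,"ty":-0.5,"tz":0,"ax":0,"ay":0,"az":0,"jaw":15},{"tx":3.5,"ty":-0.5,"tz":0,"ax":0,"ay":0,"az":0,"jaw":15},{"tx":4,"ty":-0.5,"tz":0,"ax":0,"ay":0,"az":0,"jaw":15},{"tx":4.5,"ty":-0.5,"tz":0,"ax":0,"ay":0,"az":0,"jaw":15},{"tx":5,"ty":-0.5,"tz":0,"ax":0,"ay":0,"az":0,"jaw":15},{"tx":5.5,"ty":-0.5,"tz":0,"ax":0,"ay":0,"az":0,"jaw":15},{"tx":5.5,"ty":-0.5,"tz":0,"ax":0,"ay":0,"az":0,"jaw":15},{"tx":5.5,"ty":-0.5,"tz":0,"ax":0,"ay":0,"az":0,"jaw":15}]' 50
python3 -c "
from h import *
o=bot.get_obs();print(o['wrist_force'],o['moment'],o['opening'])"
```

```text
clock: 19.2
tool_pos: [503.1, -270.3, 223.4]
tool_rot: [-0.787, 1.569, -1.225]
wrist_force: [-1.6, -0.5, 0.8]
opening: 0.255
[-1.6419766  -0.54992885  0.77019814] [-0.05173341  0.44095331 -0.07513081] 0.25545116883627617
```

```bash
python3 -m pendant '[{"tx":0,"ty":0,"tz":0,"ax":3,"ay":0,"az":0,"jaw":15},{"tx":0,"ty":0,"tz":0,"ax":6,"ay":0,"az":0,"jaw":15},{"tx":0,"ty":0,"tz":0,"ax":10,"ay":0,"az":0,"jaw":15},{"tx":0,"ty":0,"tz":0,"ax":14,"ay":0,"az":0,"jaw":15},{"tx":0,"ty":0,"tz":0,"ax":18,"ay":0,"az":0,"jaw":15},{"tx":0,"ty":0,"tz":0,"ax":22,"ay":0,"az":0,"jaw":15},{"tx":0,"ty":0,"tz":0,"ax":26,"ay":0,"az":0,"jaw":15},{"tx":0,"ty":0,"tz":0,"ax":29,"ay":0,"az":0,"jaw":15},{"tx":0,"ty":0,"tz":0,"ax":30,"ay":0,"az":0,"jaw":15},{"tx":0,"ty":0,"tz":0,"ax":30,"ay":0,"az":0,"jaw":15}]' 60
python3 -c "
from h import *
o=bot.get_obs();print(o['wrist_force'],o['moment'],o['opening']);T=toolT();print(np.degrees(np.arctan2(T[1,2],T[0,2])))"
```

```text
clock: 20.2
tool_pos: [502.9, -270.7, 223.5]
tool_rot: [-0.512, 1.569, -1.474]
wrist_force: [-3.2, -1.4, -2.4]
opening: 0.255
[-3.21200198 -1.35464377 -2.37576388] [-0.57860094  0.66798701  0.19125777] 0.2554948751210303
-55.108169575300586
```

```bash
python3 -m pendant '[{"tx":0.3,"ty":0,"tz":0,"ax":2,"ay":0,"az":0,"jaw":15},{"tx":0.3,"ty":0,"tz":0,"ax":4,"ay":0,"az":0,"jaw":15},{"tx":0.3,"ty":0,"tz":0,"ax":6,"ay":0,"az":0,"jaw":15},{"tx":0.3,"ty":0,"tz":0,"ax":8,"ay":0,"az":0,"jaw":15},{"tx":0.3,"ty":0,"tz":0,"ax":10,"ay":0,"az":0,"jaw":15},{"tx":0.3,"ty":0,"tz":0,"ax":11,"ay":0,"az":0,"jaw":15},{"tx":0.3,"ty":0,"tz":0,"ax":12,"ay":0,"az":0,"jaw":15},{"tx":0.3,"ty":0,"tz":0,"ax":13,"ay":0,"az":0,"jaw":15},{"tx":0.3,"ty":0,"tz":0,"ax":13,"ay":0,"az":0,"jaw":15},{"tx":0.3,"ty":0,"tz":0,"ax":13,"ay":0,"az":0,"jaw":15}]' 60
cat > m.py <<'E'
from h import *
np.set_printoptions(precision=2,suppress=True)
o=bot.get_obs();T=toolT();print(o['wrist_force'],o['moment'],'yaw',np.degrees(np.arctan2(T[1,2],T[0,2])))
E
python3 m.py
```

```text
clock: 21.2
tool_pos: [503.0, -270.9, 223.4]
tool_rot: [-0.201, 1.568, -1.389]
wrist_force: [-2.7, -1.7, 2.1]
opening: 0.253
[-2.74 -1.66  2.09] [-0.37  0.83  0.14] yaw -68.08892846515357
```

Still turning easily; small steps to the stop.

```bash
python3 -m pendant '[{"tx":0,"ty":0,"tz":0,"ax":0.5,"ay":0,"az":0,"jaw":15},{"tx":0,"ty":0,"tz":0,"ax":1,"ay":0,"az":0,"jaw":15},{"tx":0,"ty":0,"tz":0,"ax":1.5,"ay":0,"az":0,"jaw":15},{"tx":0,"ty":0,"tz":0,"ax":2,"ay":0,"az":0,"jaw":15},{"tx":0,"ty":0,"tz":0,"ax":2.5,"ay":0,"az":0,"jaw":15},{"tx":0,"ty":0,"tz":0,"ax":3,"ay":0,"az":0,"jaw":15},{"tx":0,"ty":0,"tz":0,"ax":3.5,"ay":0,"az":0,"jaw":15},{"tx":0,"ty":0,"tz":0,"ax":4,"ay":0,"az":0,"jaw":15},{"tx":0,"ty":0,"tz":0,"ax":4,"ay":0,"az":0,"jaw":15},{"tx":0,"ty":0,"tz":0,"ax":4,"ay":0,"az":0,"jaw":15}]' 60; python3 m.py
python3 -m pendant '[{"tx":0,"ty":0,"tz":0,"ax":0.5,"ay":0,"az":0,"jaw":15},{"tx":0,"ty":0,"tz":0,"ax":1,"ay":0,"az":0,"jaw":15},{"tx":0,"ty":0,"tz":0,"ax":1.5,"ay":0,"az":0,"jaw":15},{"tx":0,"ty":0,"tz":0,"ax":2,"ay":0,"az":0,"jaw":15},{"tx":0,"ty":0,"tz":0,"ax":2.5,"ay":0,"az":0,"jaw":15},{"tx":0,"ty":0,"tz":0,"ax":3,"ay":0,"az":0,"jaw":15},{"tx":0,"ty":0,"tz":0,"ax":3,"ay":0,"az":0,"jaw":15},{"tx":0,"ty":0,"tz":0,"ax":3,"ay":0,"az":0,"jaw":15},{"tx":0,"ty":0,"tz":0,"ax":3,"ay":0,"az":0,"jaw":15},{"tx":0,"ty":0,"tz":0,"ax":3,"ay":0,"az":0,"jaw":15}]' 60; python3 m.py
```

```text
clock: 22.2
tool_pos: [502.9, -270.9, 223.4]
tool_rot: [-0.154, 1.568, -1.413]
wrist_force: [-2.9, -1.6, 1.7]
opening: 0.254
[-2.92 -1.62  1.66] [-0.32  0.82  0.21] yaw -72.09447384262647
clock: 23.2
tool_pos: [502.9, -270.9, 223.4]
tool_rot: [-0.098, 1.568, -1.409]
wrist_force: [-2.5, -2.3, 1.6]
opening: 0.254
[-2.47 -2.26  1.59] [-0.38  0.85  0.31] yaw -75.09110685725875
```

```bash
python3 -m pendant '[{"tx":0,"ty":0,"tz":0,"ax":0.5,"ay":0,"az":0,"jaw":15},{"tx":0,"ty":0,"tz":0,"ax":1,"ay":0,"az":0,"jaw":15},{"tx":0,"ty":0,"tz":0,"ax":1.5,"ay":0,"az":0,"jaw":15},{"tx":0,"ty":0,"tz":0,"ax":2,"ay":0,"az":0,"jaw":15},{"tx":0,"ty":0,"tz":0,"ax":2.5,"ay":0,"az":0,"jaw":15},{"tx":0,"ty":0,"tz":0,"ax":3,"ay":0,"az":0,"jaw":15},{"tx":0,"ty":0,"tz":0,"ax":3,"ay":0,"az":0,"jaw":15},{"tx":0,"ty":0,"tz":0,"ax":3,"ay":0,"az":0,"jaw":15},{"tx":0,"ty":0,"tz":0,"ax":3,"ay":0,"az":0,"jaw":15},{"tx":0,"ty":0,"tz":0,"ax":3,"ay":0,"az":0,"jaw":15}]' 60; python3 m.py; python3 w.py w9
```

```text
clock: 24.2
tool_pos: [502.9, -270.8, 223.4]
tool_rot: [-0.071, 1.568, -1.434]
wrist_force: [-2.4, -2.3, 1.0]
opening: 0.251
[-2.44 -2.33  0.96] [-0.41  0.89  0.97] yaw -78.07812971518281
[[   0.       0.978    0.207  502.932]
 [  -0.003    0.207   -0.978 -270.845]
 [  -1.      -0.       0.003  223.404]] 24.25
```

View pics/w9.png

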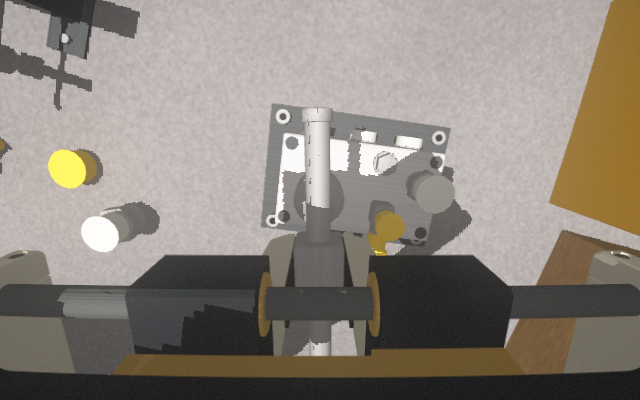

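```bash
python3 -m pendant '[{"tx":0,"ty":0,"tz":0,"ax":0.5,"ay":0,"az":0,"jaw":15},{"tx":0,"ty":0,"tz":0,"ax":1,"ay":0,"az":0,"jaw":15},{"tx":0,"ty":0,"tz":0,"ax":1.5,"ay":0,"az":0,"jaw":15},{"tx":0,"ty":0,"tz":0,"ax":2,"ay":0,"az":0,"jaw":15},{"tx":0,"ty":0,"tz":0,"ax":2,"ay":0,"az":0,"jaw":15},{"tx":0,"ty":0,"tz":0,"ax":2,"ay":0,"az":0,"jaw":15},{"tx":0,"ty":0,"tz":0,"ax":2,"ay":0,"az":0,"jaw":15},{"tx":0,"ty":0,"tz":0,"ax":2,"ay":0,"az":0,"jaw":15},{"tx":0,"ty":0,"tz":0,"ax":2,"ay":0,"az":0,"jaw":15},{"tx":0,"ty":0,"tz":0,"ax":2,"ay":0,"az":0,"jaw":15}]' 60; python3 m.py
```

```text
clock: 25.25
tool_pos: [503.0, -270.9, 223.4]
tool_rot: [0.018, 1.568, -1.379]
wrist_force: [-1.9, -1.6, 1.3]
opening: 0.253
[-1.94 -1.59  1.27] [-0.46  0.71  1.45] yaw -80.08537429460777
```

```bash
python3 -m pendant '[{"tx":0,"ty":0,"tz":0,"ax":-2,"ay":0,"az":0,"jaw":15},{"tx":0,"ty":0,"tz":0,"ax":-4,"ay":0,"az":0,"jaw":15},{"tx":0,"ty":0,"tz":0,"ax":-6,"ay":0,"az":0,"jaw":15},{"tx":0,"ty":0,"tz":0,"ax":-8,"ay":0,"az":0,"jaw":15},{"tx":0,"ty":0,"tz":0,"ax":-10,"ay":0,"az":0,"jaw":15},{"tx":0,"ty":0,"tz":0,"ax":-10,"ay":0,"az":0,"jaw":15},{"tx":-1,"ty":0,"tz":0,"ax":-10,"ay":0,"az":0,"jaw":15},{"tx":-2,"ty":0,"tz":0,"ax":-10,"ay":0,"az":0,"jaw":15},{"tx":-3,"ty":0,"tz":0,"ax":-10,"ay":0,"az":0,"jaw":15},{"tx":-4,"ty":0,"tz":0,"ax":-10,"ay":0,"az":0,"jaw":15}]' 60; python3 m.py
```

```text
clock: 26.25
tool_pos: [502.1, -270.6, 223.7]
tool_rot: [-1.959, 1.567, 3.1]
wrist_force: [2.1, -6.9, -30.8]
opening: 0.252
[  2.14  -6.91 -30.81] [-1.94 -0.68 -0.11] yaw -70.13141354906902
```

```bash
python3 -m pendant '[{"tx":0.3,"ty":0,"tz":0.2,"ax":0,"ay":0,"az":0,"jaw":15},{"tx":0.5,"ty":-0.1,"tz":0.4,"ax":0,"ay":0,"az":0,"jaw":15},{"tx":0.5,"ty":-0.2,"tz":0.6,"ax":0,"ay":0,"az":0,"jaw":15},{"tx":0.5,"ty":-0.2,"tz":0.7,"ax":0,"ay":0,"az":0,"jaw":15},{"tx":0.5,"ty":-0.2,"tz":0.7,"ax":0,"ay":0,"az":0,"jaw":15}
,{"tx":0.5,"ty":-0.2,"tz":0.7,"ax":0,"ay":0,"az":0,"jaw":15},{"tx":0.5,"ty":-0.2,"tz":0.7,"ax":0,"ay":0,"az":0,"jaw":15},{"tx":0.5,"ty":-0.2,"tz":0.7,"ax":0,"ay":0,"az":0,"jaw":15},{"tx":0.5,"ty":-0.2,"tz":0.7,"ax":0,"ay":0,"az":0,"jaw":15},{"tx":0.5,"ty":-0.2,"tz":0.7,"ax":0,"ay":0,"az":0,"jaw":15}]' 60; python3 m.py
```

```text
clock: 27.25
tool_pos: [502.3, -271.3, 223.5]
tool_rot: [-1.906, 1.568, -3.13]
wrist_force: [-0.5, -1.2, -4.8]
opening: 0.253
[-0.53 -1.2  -4.78] [-0.58 -0.12 -0.15] yaw -70.12580688213164
```

```bash
python3 -m pendant '[{"tx":0,"ty":-0.1,"tz":0.3,"ax":0.5,"ay":0,"az":0,"jaw":15},{"tx":0,"ty":-0.2,"tz":0.6,"ax":1,"ay":0,"az":0,"jaw":15},{"tx":0,"ty":-0.2,"tz":0.6,"ax":1.5,"ay":0,"az":0,"jaw":15},{"tx":0,"ty":-0.2,"tz":0.6,"ax":2,"ay":0,"az":0,"jaw":15},{"tx":0,"ty":-0.2,"tz":0.6,"ax":2,"ay":0,"az":0,"jaw":15},{"tx":0,"ty":-0.2,"tz":0.6,"ax":2,"ay":0,"az":0,"jaw":15},{"tx":0,"ty":-0.2,"tz":0.6,"ax":2,"ay":0,"az":0,"jaw":15},{"tx":0,"ty":-0.2,"tz":0.6,"ax":2,"ay":0,"az":0,"jaw":15},{"tx":0,"ty":-0.2,"tz":0.6,"ax":2,"ay":0,"az":0,"jaw":15},{"tx":0,"ty":-0.2,"tz":0.6,"ax":2,"ay":0,"az":0,"jaw":15}]' 60; python3 m.py
```

```text
clock: 28.25
tool_pos: [502.3, -271.7, 223.5]
tool_rot: [-1.981, 1.568, 3.044]
wrist_force: [0.3, 1.3, -5.0]
opening: 0.258
[ 0.34  1.31 -4.99] [0.11 0.04 0.23] yaw -72.1274511414606
```

```bash
python3 -m pendant '[{"tx":0,"ty":0,"tz":-0.2,"ax":-0.5,"ay":0,"az":0,"jaw":15},{"tx":-0.5,"ty":0,"tz":-0.2,"ax":-1,"ay":0,"az":0,"jaw":15},{"tx":-1,"ty":0,"tz":-0.2,"ax":-1,"ay":0,"az":0,"jaw":15},{"tx":-1.5,"ty":0,"tz":-0.2,"ax":-1,"ay":0,"az":0,"jaw":15},{"tx":-2,"ty":0,"tz":-0.2,"ax":-1,"ay":0,"az":0,"jaw":15},{"tx":-2.5,"ty":0,"tz":-0.2,"ax":-1,"ay":0,"az":0,"jaw":15},{"tx":-3,"ty":0,"tz":-0.2,"ax":-1,"ay":0,"az":0,"jaw":15},{"tx":-3,"ty":0,"tz":-0.2,"ax":-1,"ay":0,"az":0,"jaw":15},{"tx":-3,"ty":0,"tz":-0.2,"ax":-1,"ay":0,"az":0,"jaw":15},{"tx":-3,"ty":0,"tz":-0.2,"ax":-1,"ay":0,"az":0,"jaw":15}]' 60; python3 m.py
```

```text
clock: 29.25
tool_pos: [501.7, -271.4, 223.7]
tool_rot: [-2.261, 1.565, 2.781]
wrist_force: [1.4, -3.8, -27.8]
opening: 0.252
[  1.41  -3.82 -27.81] [-1.14 -1.08 -0.07] yaw -71.13306888931814
```

```bash
python3 -m pendant '[{"tx":-3,"ty":0,"tz":0,"ax":-2,"ay":0,"az":0,"jaw":15},{"tx":-4,"ty":0.5,"tz":0.5,"ax":-3,"ay":0,"az":0,"jaw":15},{"tx":-5,"ty":0,"tz":1,"ax":-2,"ay":0,"az":0,"jaw":15},{"tx":-5,"ty":-0.5,"tz":0.5,"ax":0,"ay":0,"az":0,"jaw":15},{"tx":-5,"ty":0,"tz":0,"ax":-2,"ay":0,"az":0,"jaw":15},{"tx":-6,"ty":0.5,"tz":0.5,"ax":-3,"ay":0,"az":0,"jaw":15},{"tx":-6,"ty":0,"tz":1,"ax":-2,"ay":0,"az":0,"jaw":15},{"tx":-6,"ty":-0.5,"tz":0.5,"ax":0,"ay":0,"az":0,"jaw":15},{"tx":-6,"ty":0,"tz":0.5,"ax":-1,"ay":0,"az":0,"jaw":15},{"tx":-6,"ty":0,"tz":0.5,"ax":-1,"ay":0,"az":0,"jaw":15}]' 60; python3 m.py
```

```text
clock: 30.25
tool_pos: [502.2, -272.1, 230.6]
tool_rot: [-2.212, 1.566, 2.848]
wrist_force: [1.6, -0.0, -1.0]
opening: 0.252
[ 1.61 -0.01 -0.98] [ 0.15 -0.25  0.02] yaw -70.09168107925133
```

```bash
python3 -m pendant '[{"tx":1,"ty":0,"tz":0,"ax":1,"ay":0,"az":0,"jaw":15},{"tx":2,"ty":0,"tz":0,"ax":2,"ay":0,"az":0,"jaw":15},{"tx":3,"ty":0,"tz":0,"ax":3,"ay":0,"az":0,"jaw":15},{"tx":4,"ty":0,"tz":0,"ax":4,"ay":0,"az":0,"jaw":15},{"tx":4,"ty":0,"tz":0,"ax":5,"ay":0,"az":0,"jaw":15},{"tx":4,"ty":0,"tz":0,"ax":6,"ay":0,"az":0,"jaw":15},{"tx":4,"ty":0,"tz":0,"ax":6,"ay":0,"az":0,"jaw":15},{"tx":4,"ty":0,"tz":0,"ax":6,"ay":0,"az":0,"jaw":15},{"tx":4,"ty":0,"tz":0,"ax":6,"ay":0,"az":0,"jaw":15},{"tx":4,"ty":0,"tz":0,"ax":6,"ay":0,"az":0,"jaw":15}]' 60; python3 m.py
python3 -m pendant '[{"tx":0,"ty":0,"tz":0,"ax":0.5,"ay":0,"az":0,"jaw":15},{"tx":0,"ty":0,"tz":0,"ax":1,"ay":0,"az":0,"jaw":15},{"tx":0,"ty":0,"tz":0,"ax":1.5,"ay":0,"az":0,"jaw":15},{"tx":0,"ty":0,"tz":0,"ax":2,"ay":0,"az":0,"jaw":15},{"tx":0,"ty":0,"tz":0,"ax":2,"ay":0,"az":0,"jaw":15},{"tx":0,"ty":0,"tz":0,"ax":2,"ay":0,"az":0,"jaw":15},{"tx":0,"ty":0,"tz":0,"ax":2,"ay":0,"az":0,"jaw":15},{"tx":0,"ty":0,"tz":0,"ax":2,"ay":0,"az":0,"jaw":15},{"tx":0,"ty":0,"tz":0,"ax":2,"ay":0,"az":0,"jaw":15},{"tx":0,"ty":0,"tz":0,"ax":2,"ay":0,"az":0,"jaw":15}]' 60; python3 m.py
```

```text
clock: 31.25
tool_pos: [502.7, -272.1, 229.5]
tool_rot: [-1.575, 1.569, -2.903]
wrist_force: [-1.5, 3.8, 12.2]
opening: 0.255
[-1.55  3.84 12.16] [1.02 0.56 0.2 ] yaw -76.11724712317657
clock: 32.25
tool_pos: [502.8, -272.1, 229.6]
tool_rot: [-1.572, 1.569, -2.935]
wrist_force: [-1.6, 2.3, 3.7]
opening: 0.25
[-1.6  2.3  3.7] [0.91 0.58 0.58] yaw -78.11104043620873
```

```bash
python3 w.py w10; python3 - <<'E'
from h import *
im=bot.capture('side')[90:190,315:415];a=cv2.resize(im,None,fx=5,fy=5,interpolation=2)[:,:,::-1]
w=cv2.resize(cv2.imread('pics/w10.png')[90:340,220:420],None,fx=2,fy=2,interpolation=2)
v=cv2.resize(cv2.imread('pics/w9.png')[90:340,220:420],None,fx=2,fy=2,interpolation=2)
cv2.imwrite('pics/s10.png',a);cv2.imwrite('pics/w10c.png',np.hstack([v[:,:390],w[:,:390]]))
E
```

```text
[[  -0.002    0.979    0.206  502.755]
 [  -0.       0.206   -0.979 -272.064]
 [  -1.      -0.002   -0.     229.556]] 32.3
```

View pics/w10c.png

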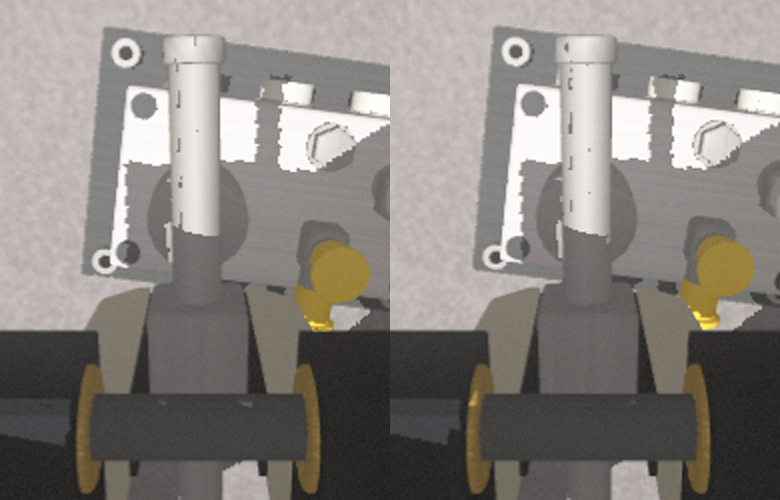

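View pics/s10.png

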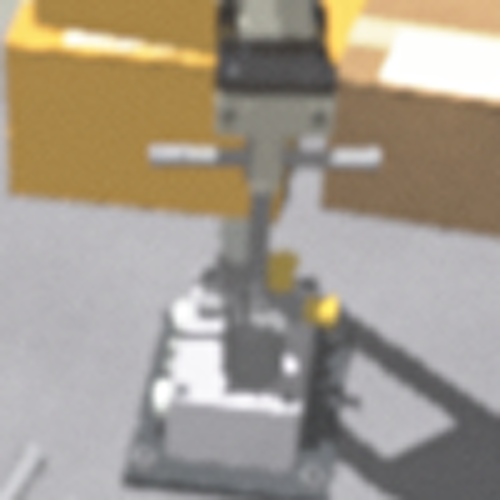

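```bash
python3 -m pendant '[{"tx":0,"ty":0,"tz":0,"ax":-1.5,"ay":0,"az":0,"jaw":15},{"tx":0,"ty":0,"tz":0,"ax":-3,"ay":0,"az":0,"jaw":15},{"tx":0,"ty":-0.2,"tz":-0.3,"ax":-4.5,"ay":0,"az":0,"jaw":15},{"tx":0,"ty":-0.4,"tz":-0.5,"ax":-6,"ay":0,"az":0,"jaw":15},{"tx":0,"ty":-0.4,"tz":-0.5,"ax":-7.5,"ay":0,"az":0,"jaw":15},{"tx":0,"ty":-0.4,"tz":-0.5,"ax":-9,"ay":0,"az":0,"jaw":15},{"tx":0,"ty":-0.4,"tz":-0.5,"ax":-10.5,"ay":0,"az":0,"jaw":15},{"tx":0,"ty":-0.4,"tz":-0.5,"ax":-12,"ay":0,"az":0,"jaw":15},{"tx":0,"ty":-0.4,"tz":-0.5,"ax":-12,"ay":0,"az":0,"jaw":15},{"tx":0,"ty":-0.4,"tz":-0.5,"ax":-12,"ay":0,"az":0,"jaw":15}]' 60; python3 m.py
```

```text
clock: 33.35
tool_pos: [502.3, -271.7, 229.6]
tool_rot: [-1.732, 1.569, -2.886]
wrist_force: [-0.3, -1.0, -5.0]
opening: 0.253
[-0.31 -0.97 -5.  ] [ 0.06  0.02 -0.01] yaw -66.12833275797242
```

```bash
python3 -m pendant '[{"tx":-1,"ty":0,"tz":0,"ax":0,"ay":0,"az":0,"jaw":15},{"tx":-2,"ty":0,"tz":0,"ax":0,"ay":0,"az":0,"jaw":15},{"tx":-4,"ty":0,"tz":0,"ax":0,"ay":0,"az":0,"jaw":15},{"tx":-6,"ty":0,"tz":0,"ax":0,"ay":0,"az":0,"jaw":15},{"tx":-9,"ty":0,"tz":0,"ax":0,"ay":0,"az":0,"jaw":15},{"tx":-13,"ty":0,"tz":0,"ax":0,"ay":0,"az":0,"jaw":15},{"tx":-18,"ty":0,"tz":0,"ax":0,"ay":0,"az":0,"jaw":15},{"tx":-24,"ty":0,"tz":0,"ax":0,"ay":0,"az":0,"jaw":15},{"tx":-30,"ty":0,"tz":0,"ax":0,"ay":0,"az":0,"jaw":15},{"tx":-38,"ty":0,"tz":0,"ax":0,"ay":0,"az":0,"jaw":15}]' 60; python3 m.py;python3 - <<'E'
from h import *
print(rel(goal([475,-120,291],-.4)))
E
```

```text
clock: 34.35
tool_pos: [502.2, -271.7, 268.1]
tool_rot: [-1.817, 1.569, -2.971]
wrist_force: [-0.2, 0.0, -6.0]
opening: 0.248
[-0.18  0.02 -5.96] [ 0.   -0.01 -0.04] yaw -66.1271046407313
(array([ -22.9,   36.4, -149.7]), array([-43.21,  -0.07,   0.1 ]))
```

```bash
python3 -m pendant '[{"tx":-4,"ty":0,"tz":-3,"ax":0,"ay":0,"az":0,"jaw":15},{"tx":-10,"ty":0,"tz":-10,"ax":0,"ay":0,"az":0,"jaw":15},{"tx":-16,"ty":0,"tz":-20,"ax":0,"ay":0,"az":0,"jaw":15},{"tx":-21,"ty":0,"tz":-32,"ax":0,"ay":0,"az":0,"jaw":15},{"tx":-23,"ty":0,"tz":-44,"ax":0,"ay":0,"az":0,"jaw":15},{"tx":-23,"ty":0,"tz":-55,"ax":0,"ay":0,"az":0,"jaw":15},{"tx":-23,"ty":0,"tz":-63,"ax":0,"ay":0,"az":0,"jaw":15},{"tx":-23,"ty":0,"tz":-68,"ax":0,"ay":0,"az":0,"jaw":15},{"tx":-23,"ty":0,"tz":-70,"ax":0,"ay":0,"az":0,"jaw":15},{"tx":-23,"ty":0,"tz":-70,"ax":0,"ay":0,"az":0,"jaw":15}]' 60; python3 w.py w11 plug_hex manifold
```

```text
clock: 35.35
tool_pos: [473.9, -207.5, 291.0]
tool_rot: [-1.765, 1.569, -2.919]
wrist_force: [-0.3, 0.9, -5.6]
opening: 0.252
[[  -0.002    0.914    0.405  473.907]
 [  -0.       0.405   -0.914 -207.524]
 [  -1.      -0.002   -0.     291.03 ]] 35.4
plug_hex [(array([181.5, 377.5]), 0.73)]
manifold []
```

View pics/w11.png

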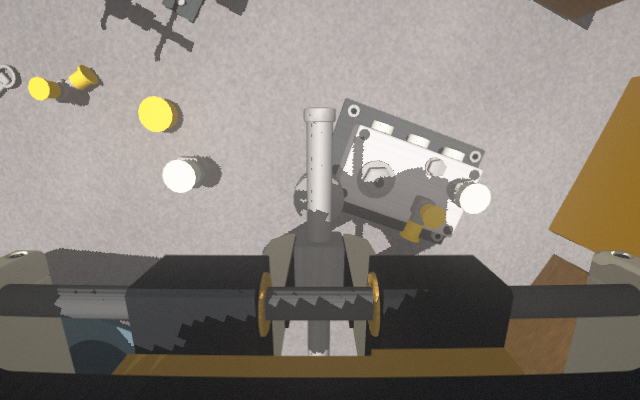

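```bash
python3 - <<'E'
import cv2
im=cv2.imread('pics/w11.png')[145:220,340:420]
cv2.imwrite('pics/w11c.png',cv2.resize(im,None,fx=8,fy=8,interpolation=2)[:600])
E
```

```text
(no output)
```

View pics/w11c.png

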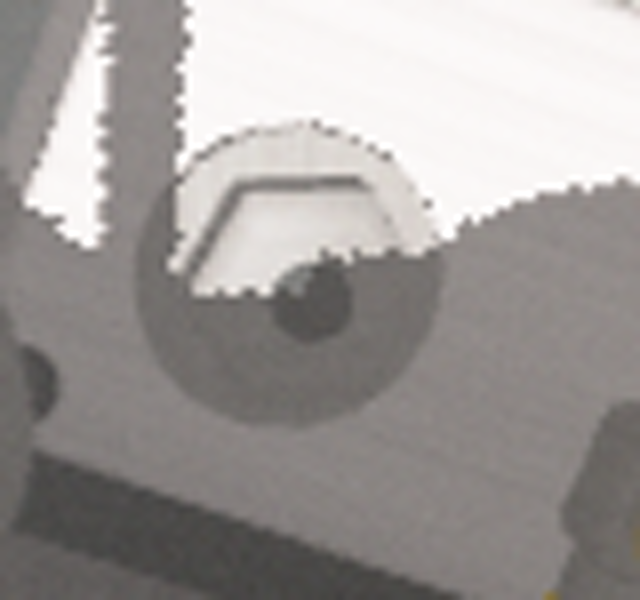

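```bash
python3 - <<'E'
from h import *
M=cfw('wrist',np.load('Tw11.npy'))
def g(a,b,z): return onz('wrist',(145+b/8-.5,340+a/8-.5),z,M)
def ang(p,q): d=q-p; return np.degrees(np.arctan2(d[1],d[0]))
man=[ang(g(35,450,72),g(460,597,72))]
P=lambda r,c,z:onz('wrist',(r,c),z,M)
man.append(ang(P(98,346,12),P(151,485,12)))
man.append(ang(P(126,361,72),P(172,480,72)))
print('manifold y-edge angles+90',[m+90 for m in man])
for z in (91,93):
    for p,q in(((240,183),(365,182)),((245,190),(360,188)),((240,183),(188,270)),((365,182),(405,245))):
        h=ang(g(*p,z),g(*q,z)); hm=h%60
        print('edge',hm,'theta for man 5.2:',[(5.2-(hm+60*k))/57.2958 for k in (-2,-1)])
E
```

```text
manifold y-edge angles+90 [np.float64(4.394626968920136), np.float64(4.364469015797965), np.float64(3.7935609185633723)]
edge 54.42790202271553 theta for man 5.2: [np.float64(1.2352056865823406), np.float64(0.18800850982592915)]
edge 54.96677518613217 theta for man 5.2: [np.float64(1.2258005789930124), np.float64(0.1786034022366008)]
edge 54.817962358618786 theta for man 5.2: [np.float64(1.2283978518736316), np.float64(0.18120067511722)]
edge 58.346469343023884 theta for man 5.2: [np.float64(1.1668138093363933), np.float64(0.11961663257998172)]
edge 54.4279020227156 theta for man 5.2: [np.float64(1.2352056865823395), np.float64(0.1880085098259279)]
edge 54.96677518613231 theta for man 5.2: [np.float64(1.2258005789930098), np.float64(0.17860340223659832)]
edge 54.817962358618814 theta for man 5.2: [np.float64(1.228397851873631), np.float64(0.1812006751172195)]
edge 58.346469343023784 theta for man 5.2: [np.float64(1.166813809336395), np.float64(0.11961663257998345)]
```

```bash
python3 - <<'E'
from h import *
print(rel(goal([455,60,292],-.35)))
E
```

```text
(array([  -1.1,   90.9, -252.8]), array([-46.09,  -0.08,   0.1 ]))
```

```bash
python3 -m pendant '[{"tx":0,"ty":4,"tz":-10,"ax":-3,"ay":0,"az":0,"jaw":15},{"tx":-1,"ty":12,"tz":-33,"ax":-8,"ay":0,"az":0,"jaw":15},{"tx":-1,"ty":23,"tz":-64,"ax":-13,"ay":0,"az":0,"jaw":15},{"tx":-1,"ty":35,"tz":-97,"ax":-18,"ay":0,"az":0,"jaw":15},{"tx":-1,"ty":47,"tz":-130,"ax":-23,"ay":0,"az":0,"jaw":15},{"tx":-1,"ty":59,"tz":-163,"ax":-28,"ay":0,"az":0,"jaw":15},{"tx":-1,"ty":70,"tz":-195,"ax":-33,"ay":0,"az":0,"jaw":15},{"tx":-1,"ty":80,"tz":-222,"ax":-38,"ay":0,"az":0,"jaw":15},{"tx":-1,"ty":87,"tz":-243,"ax":-43,"ay":0,"az":0,"jaw":15},{"tx":-1,"ty":91,"tz":-253,"ax":-46,"ay":0,"az":0,"jaw":15}]' 60; python3 - <<'E'
from h import *
print(rel(goal([448.4,332,292],-.107)))
E
```

```text
clock: 36.5
tool_pos: [454.8, 61.7, 291.9]
tool_rot: [-2.806, 1.569, 3.13]
wrist_force: [0.4, -0.9, -6.1]
opening: 0.251
(array([-1.00e-01,  2.52e+02, -9.80e+01]), array([-13.75,  -0.12,   0.03]))
```

```bash
python3 -m pendant '[{"tx":0,"ty":10,"tz":-4,"ax":-1,"ay":0,"az":0,"jaw":15},{"tx":0,"ty":34,"tz":-13,"ax":-2,"ay":0,"az":0,"jaw":15},{"tx":0,"ty":66,"tz":-26,"ax":-4,"ay":0,"az":0,"jaw":15},{"tx":0,"ty":100,"tz":-39,"ax":-6,"ay":0,"az":0,"jaw":15},{"tx":0,"ty":135,"tz":-52,"ax":-8,"ay":0,"az":0,"jaw":15},{"tx":0,"ty":170,"tz":-66,"ax":-10,"ay":0,"az":0,"jaw":15},{"tx":0,"ty":203,"tz":-79,"ax":-12,"ay":0,"az":0,"jaw":15},{"tx":0,"ty":230,"tz":-89,"ax":-13,"ay":0,"az":0,"jaw":15},{"tx":0,"ty":246,"tz":-96,"ax":-13.7,"ay":0,"az":0,"jaw":15},{"tx":0,"ty":252,"tz":-98,"ax":-13.7,"ay":0,"az":0,"jaw":15}]' 60; python3 - <<'E'
from h import *
print(rel(goal([588.3,317,292],-.107)))
E
```

```text
clock: 37.5
tool_pos: [448.6, 333.4, 291.4]
tool_rot: [-3.052, 1.568, 3.124]
wrist_force: [0.4, 0.2, -5.0]
opening: 0.251
(array([ -1. ,  -1.3, 140.7]), array([-0.03, -0.15,  0.01]))
```

```bash
python3 -m pendant '[{"tx":-1,"ty":-1,"tz":5,"ax":0,"ay":0,"az":0,"jaw":15},{"tx":-1,"ty":-1.3,"tz":18,"ax":0,"ay":-0.15,"az":0,"jaw":15},{"tx":-1,"ty":-1.3,"tz":36,"ax":0,"ay":-0.15,"az":0,"jaw":15},{"tx":-1,"ty":-1.3,"tz":55,"ax":0,"ay":-0.15,"az":0,"jaw":15},{"tx":-1,"ty":-1.3,"tz":75,"ax":0,"ay":-0.15,"az":0,"jaw":15},{"tx":-1,"ty":-1.3,"tz":95,"ax":0,"ay":-0.15,"az":0,"jaw":15},{"tx":-1,"ty":-1.3,"tz":113,"ax":0,"ay":-0.15,"az":0,"jaw":15},{"tx":-1,"ty":-1.3,"tz":128,"ax":0,"ay":-0.15,"az":0,"jaw":15},{"tx":-1,"ty":-1.3,"tz":138,"ax":0,"ay":-0.15,"az":0,"jaw":15},{"tx":-1,"ty":-1.3,"tz":141,"ax":0,"ay":-0.15,"az":0,"jaw":15}]' 60; python3 w.py w12; python3 - <<'E'
from h import *
print(rel(goal([588.3,317,241.5],-.107)))
im=bot.capture('side')[130:330,190:390];cv2.imwrite('pics/s12.png',cv2.resize(im,None,fx=3,fy=3,interpolation=2)[:,:,::-1])
E
```

```text
clock: 38.5
tool_pos: [590.5, 315.2, 291.4]
tool_rot: [-1.584, 1.57, -1.694]
wrist_force: [0.6, -0.4, -5.3]
opening: 0.252
[[ -0.      0.11    0.994 590.486]
 [ -0.001   0.994  -0.11  315.156]
 [ -1.     -0.001  -0.    291.386]] 38.55
(array([50. ,  1.3, -1.9]), array([-0.15, -0.01,  0.05]))
```

View pics/w12.png

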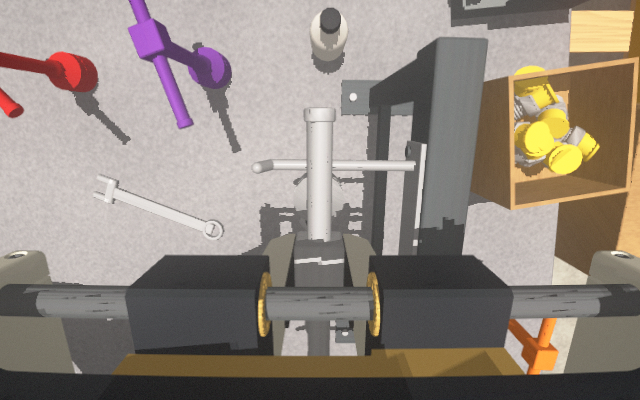

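View pics/s12.png

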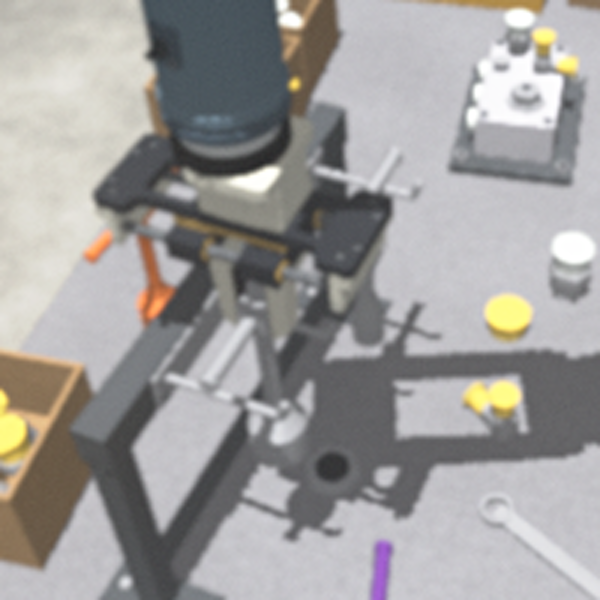

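Aligned like before. Lower to the original hanging height, watching the force.

```bash
python3 -m pendant '[{"tx":3,"ty":1,"tz":-1,"ax":0,"ay":0,"az":0,"jaw":15},{"tx":10,"ty":1.3,"tz":-2,"ax":0,"ay":0,"az":0,"jaw":15},{"tx":19,"ty":1.3,"tz":-2,"ax":0,"ay":0,"az":0,"jaw":15},{"tx":28,"ty":1.3,"tz":-2,"ax":0,"ay":0,"az":0,"jaw":15},{"tx":36,"ty":1.3,"tz":-2,"ax":0,"ay":0,"az":0,"jaw":15},{"tx":42,"ty":1.3,"tz":-2,"ax":0,"ay":0,"az":0,"jaw":15},{"tx":46,"ty":1.3,"tz":-2,"ax":0,"ay":0,"az":0,"jaw":15},{"tx":47,"ty":1.3,"tz":-2,"ax":0,"ay":0,"az":0,"jaw":15},{"tx":47.5,"ty":1.3,"tz":-2,"ax":0,"ay":0,"az":0,"jaw":15},{"tx":48,"ty":1.3,"tz":-2,"ax":0,"ay":0,"az":0,"jaw":15}]' 60; python3 m.py
```

```text
clock: 39.6
tool_pos: [587.5, 317.6, 244.1]
tool_rot: [-0.948, 1.57, -1.057]
wrist_force: [0.3, 0.4, -6.2]
opening: 0.251
[ 0.26  0.36 -6.15] [-0.09 -0.04  0.05] yaw -6.235642308082019
```

```bash
python3 -m pendant '[{"tx":0.5,"ty":-0.5,"tz":0.8,"ax":0,"ay":0,"az":0,"jaw":15},{"tx":1,"ty":-0.5,"tz":0.8,"ax":0,"ay":0,"az":0,"jaw":15},{"tx":1.4,"ty":-0.5,"tz":0.8,"ax":0,"ay":0,"az":0,"jaw":15},{"tx":1.8,"ty":-0.5,"tz":0.8,"ax":0,"ay":0,"az":0,"jaw":15},{"tx":2.2,"ty":-0.5,"tz":0.8,"ax":0,"ay":0,"az":0,"jaw":15},{"tx":2.6,"ty":-0.5,"tz":0.8,"ax":0,"ay":0,"az":0,"jaw":15},{"tx":2.8,"ty":-0.5,"tz":0.8,"ax":0,"ay":0,"az":0,"jaw":15},{"tx":2.8,"ty":-0.5,"tz":0.8,"ax":0,"ay":0,"az":0,"jaw":15},{"tx":2.8,"ty":-0.5,"tz":0.8,"ax":0,"ay":0,"az":0,"jaw":15},{"tx":2.8,"ty":-0.5,"tz":0.8,"ax":0,"ay":0,"az":0,"jaw":15}]' 60; python3 m.py
```

```text
clock: 40.6
tool_pos: [588.3, 317.0, 241.6]
tool_rot: [-0.17, 1.57, -0.279]
wrist_force: [-2.3, -0.5, -1.9]
opening: 0.252
[-2.32 -0.54 -1.91] [-0.08  0.12 -0.02] yaw -6.23660832454091
```

```bash
python3 -m pendant '[{"tx":0.3,"ty":0,"tz":0,"ax":0,"ay":0,"az":0,"jaw":15},{"tx":0.3,"ty":0,"tz":0,"ax":0,"ay":0,"az":0,"jaw":24},{"tx":0.3,"ty":0,"tz":0,"ax":0,"ay":0,"az":0,"jaw":26},{"tx":0.3,"ty":0,"tz":0,"ax":0,"ay":0,"az":0,"jaw":29},{"tx":0.3,"ty":0,"tz":0,"ax":0,"ay":0,"az":0,"jaw":33},{"tx":0.3,"ty":0,"tz":0,"ax":0,"ay":0,"az":0,"jaw":40},{"tx":0.3,"ty":0,"tz":0,"ax":0,"ay":0,"az":0,"jaw":48},{"tx":0.3,"ty":0,"tz":0,"ax":0,"ay":0,"az":0,"jaw":56},{"tx":0.3,"ty":0,"tz":0,"ax":0,"ay":0,"az":0,"jaw":60},{"tx":0.3,"ty":0,"tz":0,"ax":0,"ay":0,"az":0,"jaw":60}]' 20; python3 m.py; python3 w.py w13
```

```text
clock: 41.6
tool_pos: [588.3, 317.0, 241.3]
tool_rot: [-0.144, 1.57, -0.253]
wrist_force: [-0.5, 0.1, -0.5]
opening: 0.641
[-0.54  0.06 -0.52] [-0.07 -0.11 -0.02] yaw -6.237341476312709
[[  0.001   0.109   0.994 588.347]
 [ -0.      0.994  -0.109 317.039]
 [ -1.     -0.      0.001 241.331]] 41.65
```

View pics/w13.png

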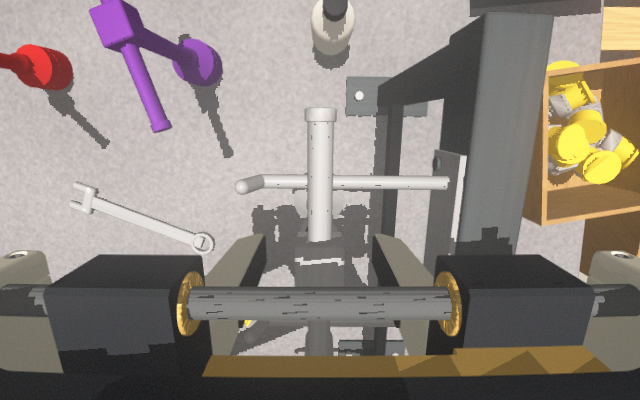

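Hanging as at the start, same place in the image. Rise straight up and check.

```bash
python3 -m pendant '[{"tx":-4,"ty":0,"tz":0,"ax":0,"ay":0,"az":0,"jaw":60},{"tx":-14,"ty":0,"tz":0,"ax":0,"ay":0,"az":0,"jaw":60},{"tx":-28,"ty":0,"tz":0,"ax":0,"ay":0,"az":0,"jaw":60},{"tx":-44,"ty":0,"tz":0,"ax":0,"ay":0,"az":0,"jaw":60},{"tx":-62,"ty":0,"tz":0,"ax":0,"ay":0,"az":0,"jaw":60},{"tx":-80,"ty":0,"tz":0,"ax":0,"ay":0,"az":0,"jaw":60},{"tx":-98,"ty":-8,"tz":-6,"ax":0,"ay":0,"az":0,"jaw":60},{"tx":-114,"ty":-14,"tz":-10,"ax":0,"ay":0,"az":0,"jaw":60},{"tx":-128,"ty":-17,"tz":-11,"ax":0,"ay":0,"az":0,"jaw":60},{"tx":-133,"ty":-17,"tz":-11,"ax":0,"ay":0,"az":0,"jaw":60}]' 20; python3 m.py; python3 w.py w14; python3 - <<'E'
from h import *
im=bot.capture('side')[110:330,190:410];cv2.imwrite('pics/s14.png',cv2.resize(im,None,fx=2.7,fy=2.7,interpolation=2)[:,:,::-1])
E
```

```text
clock: 42.65
tool_pos: [575.8, 301.2, 377.5]
tool_rot: [0.336, 1.566, 0.227]
wrist_force: [0.4, -0.4, 0.2]
opening: 0.647
[ 0.4  -0.41  0.2 ] [-0.01 -0.1  -0.  ] yaw -6.254546870973453
[[  0.005   0.109   0.994 575.838]
 [  0.001   0.994  -0.109 301.218]
 [ -1.      0.002   0.005 377.453]] 42.7
```

View pics/w14.png

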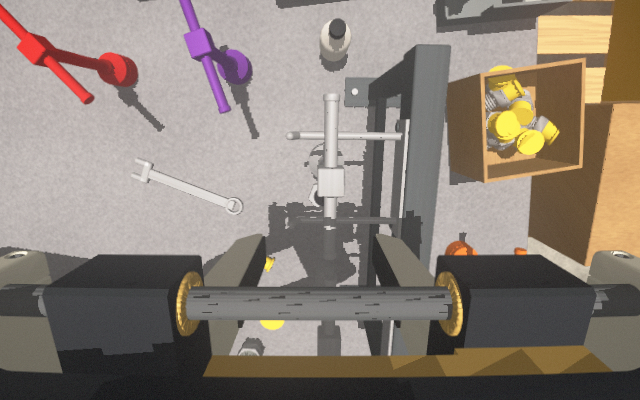

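View pics/s14.png

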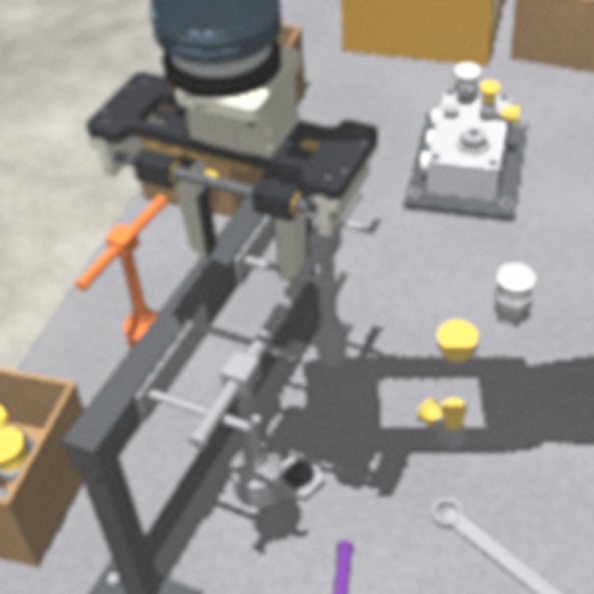

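```bash
python3 -c "
from rig import bot
print(bot.hand_in())"
```

```text
the job is handed in; nothing more can be done
None
```

The big plug is tightened against its stop. The big wrench is hanging back on the left hook, and I handed the job in at about 42.7 s.

**What I did:** I took the plain steel wrench with the bigger socket off the left hook. I put the socket fully down over the plug, with contact felt at TCP height 223.4 mm, and turned clockwise until the moment rose from about 0.25 to 1.45 N m. Then I lifted the wrench off, re-hung it, let go and moved clear.

**What went wrong:** The socket jammed on the plug at the first two attempts to lift it. It took about 25 N of pull or more, with a little wiggling, before it came up about 6 mm. I turned clockwise again until it was hard, with the moment at 0.58 N m and still rising. Backing off 12° then freed the socket completely.

**Last checks:**
- **Plug angle:** The wrist picture taken after the lift gave about 1.21 rad against the stop at 1.2. One of the four edges I measured read lower, at about 1.15 rad. I did not look again after re-hanging.
- **Wrench on the hook:** The crossbar lies across both prongs, with the hub where it was at the start.
- **Robot:** The gripper is open and clear, with about 0 N on the wrist.
- **Everything else:** In the last wrist and side pictures I saw nothing else moved. I compared these by eye, without measuring positions.

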